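# Kit the bench lift, then let it down off its pawl

### The arm

A 6-joint arm with a two-finger parallel gripper is mounted at the origin on the work surface. World frame = base frame: x ahead of the robot, y to its left, z up, the work surface at z = 0. Lengths are in m, angles in degrees, forces in N, time in s.
With the tool pointing down it reaches from about 0.3 to 1 m from the base axis. Payload 5.1 kg.
Tool frame: the origin (TCP) lies on the centre line of the jaws, within the pads' length; the fingertips stand 14 mm ahead of it and the grasp point (between the pads) lies 5 mm behind it; z points along the fingers, x is the direction in which the jaws open and shut, and the axes are right-handed (so a half turn about z gives the same grasp; the last joint's range is limited). The gripper opens to 95 mm and grips with 3 to 60 N. Pads are 20 mm wide; open, the fingers measure 119 mm over their backs; the gripper's body (75 mm by 180 mm) begins 59 mm behind the grasp point.
Start: joints at [68.033, 7.093, 94.555, -0, 78.352, -4.733], TCP at [0.193, 0.621, 0.229] pointing down, gripper open.
Joint ranges: [-149.61, 149.61], [-58.7, 133.49], [1.44, 155.28], [-77.14, 257.14], [18.33, 153.61], [-166.67, 166.67]. Speed limits (degrees/s): [147.25, 147.25, 180, 180, 180, 180].

### API

Orientations are given as [roll, pitch, yaw] about the fixed x, y, z axes, in that order (R = Rz(yaw) Ry(pitch) Rx(roll)).
In Python, from workcell import arm gives the robot as it stands.
- The arm moves only by the tool step_arm, never from a script. Its argument "deltas" is a list of rows, each an object of numbers: "fingers": the opening, from 0 (shut) to 1 (fully open); "dx", "dy", "dz": the shift along the world's x, y, z in cm; "rx", "ry", "rz": the turn, a rotation vector about the world's x, y, z in degrees. A call has 1 to 12 rows; each row shifts and turns the commanded pose from where the row before left it; what a row does not reach is not made up. A row lasts 1/10 s, in which the tool goes at most 50 mm and 8.59 degrees, less where a joint would pass 70% of its speed; a pose out of reach is approached as far as the arm can. A call with a gripper value outside its range is refused whole. The fingers move at their own pace and stop on an object; "newtons" is the grip in N (left out, the last holds). Time passes only in rows, so rows that do not move let the fingers close. It gives the time, the measured TCP pose, the force and the opening at its end, in the units of the state.
- arm.sense(): the state, without advancing time (a new reading comes with each control period).
- arm.capture(name): name is "scene" or "top" or "wrist"; returns a dict with "pixels" (420x560x3 uint8, blue, green, red), "fx", "fy", "cx", "cy" (pixels), "extrinsics" (4x4, takes a point from world to camera coordinates). Camera axes: x right, y down, z forward; pixel columns grow to the right and rows downward; lengths in m; the calibration is good to about 2 mm. A picture is of the moment at which its call begins. There is no depth.
- arm.hand_in(): hands the job in, once; it reports no verdict.
The state is a dict: "time": time; "joint_positions": joint angles; "joint_vel": joint speeds; "joint_torque": joint torques, N m; "tool_pos": TCP position; "tool_rot": TCP orientation; "contact_force": force on the tool from outside, world axes, zero at the start; "moment": the same for the moment, N m; "width": finger opening in m.
Only numpy, scipy, OpenCV 4.12 (cv2) and the standard library are available. Lean on these libraries where they do the work, as an engineer would, in place of code of your own. Each camera call takes 0.05 s, during which the arm holds its last target.

### The job

Press the bench lift's pedal right down to its stop and let it up again so that the tray hangs on the ratchet at loading height, then lay every bracket on the bench flat in its own matching pocket of the raised tray. Then take the release bar from its cradle, flick it up under the pawl's tab (never touch the pawl or tab with the gripper itself) so that the loaded tray sinks right down, and lay the bar back in its cradle as it was. All brackets must end flat in their pockets, the pedal up, and the other things on the bench left where they are.

Things in the scene. Friction and masses are not known exactly. Their poses are not given: they have to be found in the camera images.
- bench_lift: Fixed frame of the lift; origin on the bench under the tray's centre; x along the tray's 158 mm length, pedal on the -y side. Mast (36 x 46 mm, 185 mm tall) centred at x 20, y 135 mm, with a 100 mm ratchet wheel on its far (+x) face. Tray 158 x 128 mm: rim 10 mm high; ribs 4 mm wide, 8 mm high part its floor into four pockets, each the outline of one bracket with 3 mm play all round.
- lift (a joint): Height of the lift's tray above its lowest position, m: 0 right down (tray floor 47 mm above the bench), 0.0535 hanging on the ratchet at loading height; other catches at 0.016 and 0.035. It can be raised freely; whenever the pawl is clear it sinks by its own weight, damped, at about 0.06 to 0.12 m/s, so the pawl must be held clear for about 1.5 s or it catches on the next tooth.
- pedal (a joint): Angle of the lift's pedal, rad: 0 up, 0.8 down on its stop. Takes about 13 to 17 N at the pad; springs back when let go. One full stroke raises the tray to 0.061; it then settles on the catch at 0.0535 as the pedal is let up.
- pedal_pad (a point): Top centre of the pedal's black ribbed pad, 64 x 46 mm. It swings about an axle parallel to the lift's x, 85 mm from it toward the tray (lift's +y), 55 mm above the bench. Up, it slopes 0.4 rad with its outer edge high, centre 93 mm above the bench; down, it slopes as much the other way, centre about 27 mm above the bench.
- pawl: The ratchet pawl. Origin on its hinge axis, 65 mm to the +y of the wheel axis, 204 mm above the bench; axes as the lift's while engaged. Lifted, it (and its z axis) tilts about its x, up to 0.9 rad; past about 0.15 rad it is clear of the teeth. It falls back by its own weight.
- release_tab (a point): The pawl's flat steel release tab, 60 (x) x 40 (y) x 6 mm, sticking out toward the robot (lift's -x). Point: centre of its underside, 213 mm above the bench; axes as the lift's. Free space below; the mast begins 30 mm further along +x, its top 28 mm lower. The hinge is parallel to x, 55 mm to the tab's +y; lifting takes 1.5 to 3 N. Only the bar may touch it.
- release_bar: Release bar: black handle 84 x 16 (wide) x 18 (high) mm, then a round steel shank 10 mm thick and 75 mm long. Origin: centre of the handle; x points along the bar to its tip, 117 mm away.
- cradle_seat (a point): Where the handle's centre lies when the bar is in its cradle, 49 mm above the bench; x is where the tip points. Two open-topped notches carry it: at x = -34 mm (24 mm wide, lips 7 mm above the bar's axis) and x = +90 mm (20 mm wide, lips 11 mm above the axis). Between them the room under the handle's axis is 37 mm deep.
- bracket_a_lug (a point): Bracket A: plain cast aluminium, large L, 80 x 80 mm, arms 20 mm wide, lug on one arm. Plate 12 mm thick with an upright lug 10 (x) x 30 (y) mm, top 54 mm above the underside: pinch it across x. Point: lug centre, 36 mm above the underside. Plate edges in mm from it: x -10 to 10, y -53 to 27; x 10 to 70, y 7 to 27.
- bracket_b_lug (a point): Bracket B: plain cast aluminium, 50 mm square plus a 20 mm wide finger 30 mm long at one edge (finger toward you: at the right). Plate 12 mm thick with an upright lug 10 (x) x 30 (y) mm, top 54 mm above the underside: pinch it across x. Point: lug centre, 36 mm above the underside. Plate edges in mm from it: x -25 to 25, y -23 to 27; x 5 to 25, y -53 to -23.
- bracket_c_lug (a point): Bracket C: plain cast aluminium, Z shape, 80 x 80 mm, limbs 20 mm wide, lug on the middle limb. Plate 12 mm thick with an upright lug 10 (x) x 30 (y) mm, top 54 mm above the underside: pinch it across x. Point: lug centre, 36 mm above the underside. Plate edges in mm from it: x -10 to 10, y -33 to 47; x 10 to 40, y 27 to 47; x -40 to -10, y -33 to -13.
- bracket_d_lug (a point): Bracket D: mirror image of B in plan (finger toward you: at the left). Plate 12 mm thick with an upright lug 10 (x) x 30 (y) mm, top 54 mm above the underside: pinch it across x. Point: lug centre, 36 mm above the underside. Plate edges in mm from it: x -32 to 18, y -27 to 23; x 18 to 48, y -27 to -7.
- seat_a (a point): Where the lug point of bracket A must be, axes included, when it lies home in its pocket; x is along the tray's length. Rides with the tray. Other lugs stand 42 mm above the plates near by, so open the fingers only a little there.
- seat_b (a point): Where the lug point of bracket B must be, axes included, when it lies home in its pocket; x is along the tray's length. Rides with the tray. Other lugs stand 42 mm above the plates near by, so open the fingers only a little there.
- seat_c (a point): Where the lug point of bracket C must be, axes included, when it lies home in its pocket; x is along the tray's length. Rides with the tray. Other lugs stand 42 mm above the plates near by, so open the fingers only a little there.
- seat_d (a point): Where the lug point of bracket D must be, axes included, when it lies home in its pocket; x is along the tray's length. Rides with the tray. Other lugs stand 42 mm above the plates near by, so open the fingers only a little there.
- socket: Bystander: steel socket, 26 mm across, 52 mm tall, standing among the brackets; origin under its centre.
- paper_cup: Bystander: paper cup, 76 mm across, 92 mm tall.
- screwdriver: Bystander: screwdriver 170 mm long, lying.
- spanner: Bystander: spanner 190 mm long, lying near the robot.
- wood_block: Bystander: wooden block 60 x 130 x 35 mm.
- dust_brush: Bystander: brush 220 mm long, lying.
- meter: Bystander: grey test meter 140 x 75 x 35 mm.
There are look-alikes about, which are no part of the job. What is shaped like the part that bears bracket_d_lug but red is not meant.

How it is judged (in metres and radians):
On the way, in this order (a step that is already met when the one before it is completed fails the run):
1. the pedal is pressed down to its stop (value of joint pedal above 0.76 rad), for 0.1 s.
2. the pedal is let up and the tray hangs on the ratchet at loading height (value of joint pedal below 0.1 rad and value of joint lift above 0.048 m), for 0.3 s.
3. every bracket lies home in its pocket of the raised tray (value of joint lift above 0.048 m and horizontal distance between bracket_a_lug and seat_a below 0.008 m and z of bracket_a_lug in the frame of seat_a below 0.004 m and angle between each of bracket_a_lug, bracket_b_lug, bracket_c_lug, bracket_d_lug's own z axis and vertical below 0.06 rad and angle between the x axis of bracket_a_lug and the x axis of seat_a, either way round below 0.12 rad and horizontal distance between bracket_b_lug and seat_b below 0.008 m and z of bracket_b_lug in the frame of seat_b below 0.004 m and angle between the x axis of bracket_b_lug and the x axis of seat_b, either way round below 0.12 rad and horizontal distance between bracket_c_lug and seat_c below 0.008 m and z of bracket_c_lug in the frame of seat_c below 0.004 m and angle between the x axis of bracket_c_lug and the x axis of seat_c, either way round below 0.12 rad and horizontal distance between bracket_d_lug and seat_d below 0.008 m and z of bracket_d_lug in the frame of seat_d below 0.004 m and angle between the x axis of bracket_d_lug and the x axis of seat_d, either way round below 0.12 rad), for 0.2 s.
4. the pawl is lifted with the release bar (angle between pawl's own z axis and vertical above 0.12 rad and contact force between release_bar and pawl above 0.1 N), for 0.02 s.
5. the loaded tray has sunk right down (value of joint lift below 0.004 m), for 0.2 s.
At the end, for the whole second after the job is handed in: Tray right down (within 4 mm), pedal up, pawl dropped back; each bracket present in its own pocket (within 8 mm in plan, at most 4 mm high, tilt under 0.06, turn under 0.12 rad); release bar in its cradle (handle within 16 mm of its seat, direction within 0.12 rad) (value of joint lift below 0.004 m and value of joint pedal below 0.1 rad and angle between pawl's own z axis and vertical below 0.1 rad and horizontal distance between bracket_a_lug and seat_a below 0.008 m and z of bracket_a_lug in the frame of seat_a below 0.004 m and angle between each of bracket_a_lug, bracket_b_lug, bracket_c_lug, bracket_d_lug's own z axis and vertical below 0.06 rad and angle between the x axis of bracket_a_lug and the x axis of seat_a, either way round below 0.12 rad and horizontal distance between bracket_b_lug and seat_b below 0.008 m and z of bracket_b_lug in the frame of seat_b below 0.004 m and angle between the x axis of bracket_b_lug and the x axis of seat_b, either way round below 0.12 rad and horizontal distance between bracket_c_lug and seat_c below 0.008 m and z of bracket_c_lug in the frame of seat_c below 0.004 m and angle between the x axis of bracket_c_lug and the x axis of seat_c, either way round below 0.12 rad and horizontal distance between bracket_d_lug and seat_d below 0.008 m and z of bracket_d_lug in the frame of seat_d below 0.004 m and angle between the x axis of bracket_d_lug and the x axis of seat_d, either way round below 0.12 rad and distance between release_bar and cradle_seat below 0.016 m and angle between the x axis of release_bar and the x axis of cradle_seat, either way round below 0.12 rad); the robot touches nothing.
It fails at once if a gripper finger touches the pawl or its tab (the release bar must be used) (contact force between the fingers and pawl above 1 N).
It fails at once if one of the other things on the bench is pushed more than 4 cm away (distance of any of socket, paper_cup, screwdriver, spanner, wood_block, dust_brush, meter from where it was at the start of the episode above 0.04 m).
It fails at once if the socket or the paper cup is knocked over (angle between any of socket, paper_cup's own z axis and vertical above 0.8 rad).
Of bracket_a, bracket_b, bracket_c, bracket_d only 2 to 4 are there at a start; the rules pass over those that are not, and their reading is None.
At some moment in a run one of bracket_a, bracket_b, bracket_c, bracket_d may be knocked a few centimetres aside while the robot is not near it.
It also fails if it takes over 210 s, if anything falls off the work surface, if the arm or the gripper's body presses on something with over 40 N, if the wrist force passes 120 N, or if a joint passes its speed limit or range.

## Working session

There is one attempt and no reset: what is moved stays moved. The work goes in short steps, Python scripts to look and compute and a tool call to move; the robot and the scene stay as the last step left them, time stands still between calls to the robot, and variables do not carry over. Pictures are saved under pics/ and viewed, and the job is handed in when it is done.

Besides the shell and the picture viewer there is one more tool, called after "Call:" as a command line: name --argument value ..., lists and objects as JSON in quotes. step_arm: Moves the arm, as the interface text tells. Its arguments: {"type":"object","properties":{"deltas":{"type":"array","items":{"type":"object","properties":{"fingers":{"type":"number"},"dx":{"type":"number"},"dy":{"type":"number"},"dz":{"type":"number"},"rx":{"type":"number"},"ry":{"type":"number"},"rz":{"type":"number"}}}},"newtons":{"type":"number"}},"required":["deltas"]}

```bash
ls; mkdir -p pics; cat > h.py <<'E'
import numpy as np, cv2, pickle
from workcell import arm
def cap(n,f):
    c=arm.capture(n); cv2.imwrite(f'pics/{f}.png',c['pixels']); pickle.dump({k:np.array(v) for k,v in c.items() if k!='name'},open(f'pics/{f}.pkl','wb')); return c
def load(f): return pickle.load(open(f'pics/{f}.pkl','rb'))
def ray(c,u,v,z):
    E=np.array(c['extrinsics']);R=E[:3,:3];t=E[:3,3]
    o=-R.T@t; d=R.T@np.array([(u-c['cx'])/c['fx'],(v-c['cy'])/c['fy'],1.])
    return (o+d*(z-o[2])/d[2])
def proj(c,p):
    E=np.array(c['extrinsics']);q=E[:3,:3]@np.array(p)+E[:3,3]
    return np.array([c['fx']*q[0]/q[2]+c['cx'],c['fy']*q[1]/q[2]+c['cy']])
def tri(c1,p1,c2,p2):
    A=[];b=[]
    M=np.zeros((3,3));r=np.zeros(3)
    for c,p in((c1,p1),(c2,p2)):
        E=np.array(c['extrinsics']);R=E[:3,:3];o=-R.T@E[:3,3]
        d=R.T@np.array([(p[0]-c['cx'])/c['fx'],(p[1]-c['cy'])/c['fy'],1.]);d/=np.linalg.norm(d)
        P=np.eye(3)-np.outer(d,d);M+=P;r+=P@o
    return np.linalg.solve(M,r)
E
python3 - <<'E'
from h import *
for n in('scene','top','wrist'):
    c=cap(n,n+'0'); E=np.array(c['extrinsics']);print(n,c['fx'],c['fy'],c['cx'],c['cy'],(-E[:3,:3].T@E[:3,3]).round(3),E[:3,:3].round(2).tolist())
print(arm.sense())
E
```

```text
pics
scene 437.6665385792608 437.6665385792608 287.1681295526864 213.68969112918688 [1.123 0.479 0.913] [[-0.6, 0.8, 0.0], [0.56, 0.42, -0.71], [-0.57, -0.43, -0.7]]
top 431.9900628848919 431.9900628848919 274.75344466687835 206.87027227790043 [ 0.295 -0.017  1.288] [[-0.02, -1.0, -0.01], [-0.99, 0.02, -0.17], [0.17, 0.0, -0.99]]
wrist 354.4222694263332 354.4222694263332 275.1341378310728 215.56463302123882 [0.114 0.645 0.383] [[0.3, 0.95, -0.0], [0.91, -0.28, 0.29], [0.28, -0.09, -0.96]]
{'time': 0.15, 'joint_positions': array([ 6.80325145e+01,  7.12578713e+00,  9.46127972e+01,  5.68691874e-04,
        7.83509500e+01, -4.73299136e+00]), 'joint_vel': array([-0.00133663, -0.12116901, -0.19440186, -0.08192669, -0.05469642,
        0.0072412 ]), 'joint_torque': array([ 4.52320073e-04, -4.18196189e+01, -3.60470688e+01,  7.75010884e-02,
        4.69712529e-02, -8.32206410e-05]), 'tool_pos': array([0.19244481, 0.62038889, 0.22769369]), 'tool_rot': array([-1.79992057e+02,  8.91830364e-02,  7.27653968e+01]), 'contact_force': array([ 0.29173784,  0.20178901, -0.35376409]), 'moment': array([0.01276641, 0.03557874, 0.01983424]), 'width': 0.09491967862375425}
```

View pics/scene0.png

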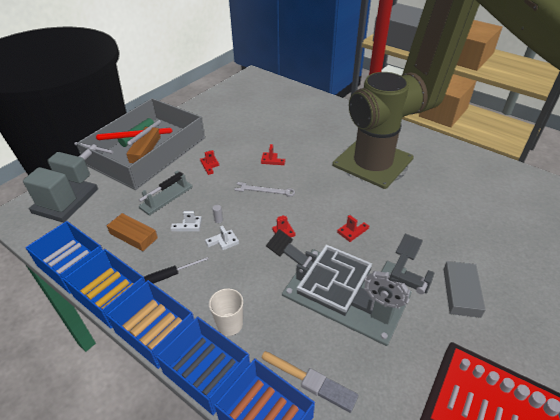

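View pics/top0.png

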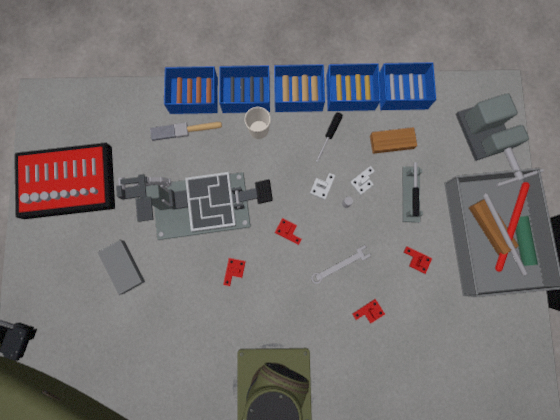

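View pics/wrist0.png

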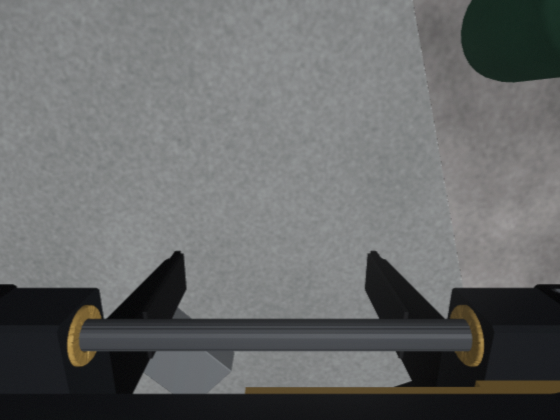

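```bash
python3 - <<'E'
from h import *
t=cv2.imread('pics/top0.png'); s=cv2.imread('pics/scene0.png')
a=cv2.resize(t[150:250,110:290],None,fx=4.4,fy=4.4,interpolation=cv2.INTER_CUBIC);cv2.imwrite('pics/c1.png',a)
a=cv2.resize(t[150:240,300:440],None,fx=5.5,fy=5.5,interpolation=cv2.INTER_CUBIC);cv2.imwrite('pics/c2.png',a)
a=cv2.resize(s[140:350,130:440],None,fx=2.5,fy=2.5,interpolation=cv2.INTER_CUBIC);cv2.imwrite('pics/c3.png',a)
E
```

```text
(no output)
```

View pics/c1.png

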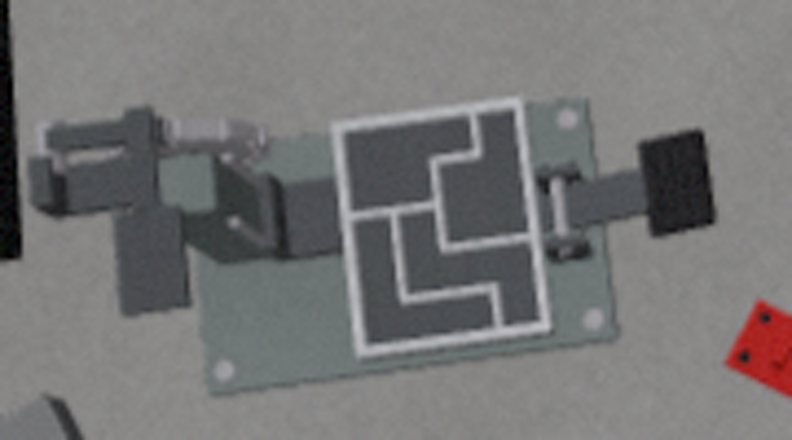

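View pics/c2.png

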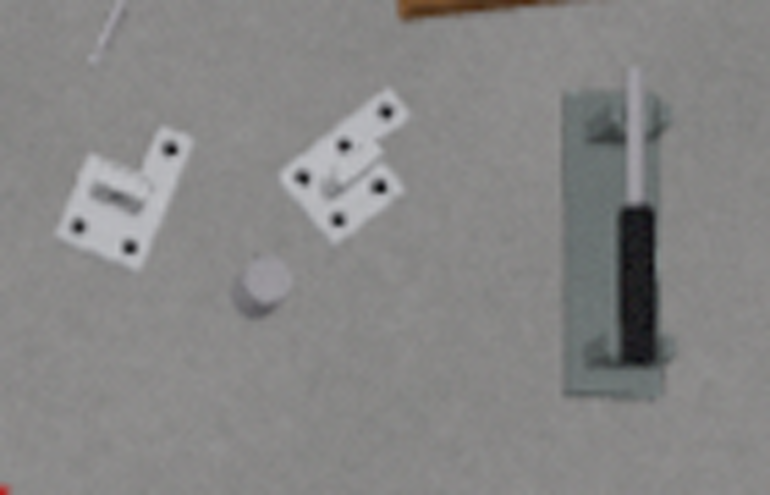

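View pics/c3.png

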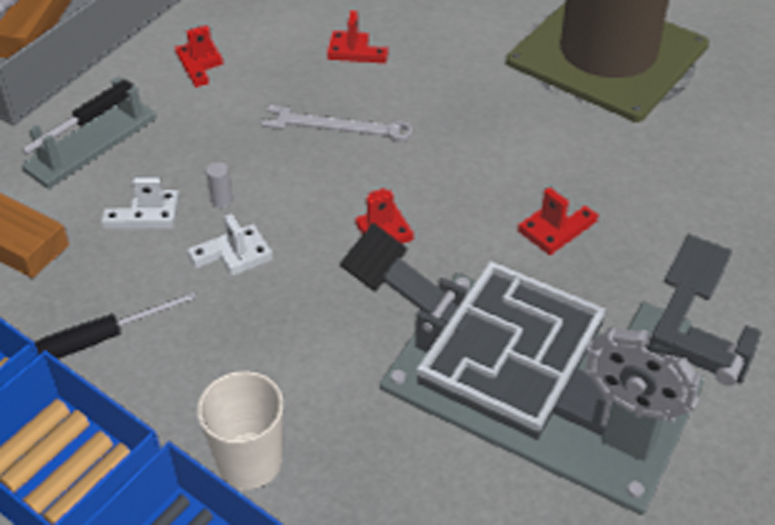

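```bash
python3 - <<'E'
from h import *
c=load('top0');f=lambda x,y,z:ray(c,x/4.4+110,y/4.4+150,z)
P=[f(330,122,.057),f(520,95,.057),f(550,328,.057),f(358,356,.057)]
for p in P:print(p.round(3))
ctr=np.mean(P,0);xd=(P[0]+P[1]-P[2]-P[3]);print('ctr',ctr.round(3),'yaw',np.degrees(np.arctan2(xd[1],xd[0])))
print('pad',f(677,182,.093),'tab',f(152,260,.219))
g=lambda x,y,z:ray(c,x/5.5+300,y/5.5+150,z)
print('D sq',[g(x,y,.012).round(3) for x,y in((58,233),(138,268),(95,152))],'fing',g(192,140,.012).round(3))
print('B',[g(x,y,.012).round(3) for x,y in((280,177),(335,243),(405,187),(390,88))])
print('bar',g(637,335,.049),g(634,68,.049),g(637,362,.049), 'sock',g(270,270,.052))
E
```

```text
[0.594 0.249 0.057]
[0.61  0.123 0.057]
[0.453 0.103 0.057]
[0.437 0.228 0.057]
ctr [0.524 0.176 0.057] yaw 7.48197551510987
pad [0.54178021 0.0178707  0.093     ] tab [0.47544181 0.31451095 0.219     ]
D sq [array([ 0.553, -0.12 ,  0.012]), array([ 0.533, -0.163,  0.012]), array([ 0.598, -0.142,  0.012])] fing [ 0.604 -0.196  0.012]
B [array([ 0.582, -0.243,  0.012]), array([ 0.545, -0.271,  0.012]), array([ 0.576, -0.311,  0.012]), array([ 0.632, -0.306,  0.012])]
bar [ 0.48559081 -0.42054116  0.049     ] [ 0.63064667 -0.42907333  0.049     ] [ 0.47122942 -0.4195371   0.049     ] sock [ 0.52311063 -0.22844986  0.052     ]
```

Call:
step_arm --deltas '[{"dz":4.5,"fingers":0},{"dz":4.5},{"dz":4.5},{"dz":4.5},{"dx":2.2,"dy":-3.8,"rz":-8.15},{"dx":2.2,"dy":-3.8,"rz":-8.15},{"dx":2.2,"dy":-3.8,"rz":-8.15},{"dx":2.2,"dy":-3.8,"rz":-8.15},{"dx":2.2,"dy":-3.8,"rz":-8.15},{"dx":2.2,"dy":-3.8,"rz":-8.15},{"dx":2.2,"dy":-3.8,"rz":-8.15},{"dx":2.2,"dy":-3.8,"rz":-8.15}]'

```text
invalid input at $.deltas[0]: expected keys fingers, dx, dy, dz, rx, ry, rz
```

Call:
step_arm --deltas '[{"dx":0,"dy":0,"dz":4.5,"rx":0,"ry":0,"rz":0,"fingers":0},{"dx":0,"dy":0,"dz":4.5,"rx":0,"ry":0,"rz":0,"fingers":0},{"dx":0,"dy":0,"dz":4.5,"rx":0,"ry":0,"rz":0,"fingers":0},{"dx":0,"dy":0,"dz":4.5,"rx":0,"ry":0,"rz":0,"fingers":0},{"dx":2.2,"dy":-3.8,"dz":0,"rx":0,"ry":0,"rz":-8.15,"fingers":0},{"dx":2.2,"dy":-3.8,"dz":0,"rx":0,"ry":0,"rz":-8.15,"fingers":0},{"dx":2.2,"dy":-3.8,"dz":0,"rx":0,"ry":0,"rz":-8.15,"fingers":0},{"dx":2.2,"dy":-3.8,"dz":0,"rx":0,"ry":0,"rz":-8.15,"fingers":0},{"dx":2.2,"dy":-3.8,"dz":0,"rx":0,"ry":0,"rz":-8.15,"fingers":0},{"dx":2.2,"dy":-3.8,"dz":0,"rx":0,"ry":0,"rz":-8.15,"fingers":0},{"dx":2.2,"dy":-3.8,"dz":0,"rx":0,"ry":0,"rz":-8.15,"fingers":0},{"dx":2.2,"dy":-3.8,"dz":0,"rx":0,"ry":0,"rz":-8.15,"fingers":0}]'

```text
time: 1.35
tool_pos: [0.369, 0.3151, 0.4084]
tool_rot: [180.0, 0.0, 7.2]
contact_force: [0.6, -0.6, 0.4]
width: 0.0047
```

```bash
python3 - <<'E'
from h import *
cap('wrist','w1'); s=arm.sense();print(s['tool_pos'],s['tool_rot'],s['joint_positions'])
E
```

```text
[0.37183703 0.31073226 0.4085581 ] [ 1.79747898e+02 -1.17934896e-01  6.66377358e+00] [ 33.69449563 -16.96322946 100.13410444  -0.28015415  96.83856539
  26.99764576]
```

View pics/w1.png

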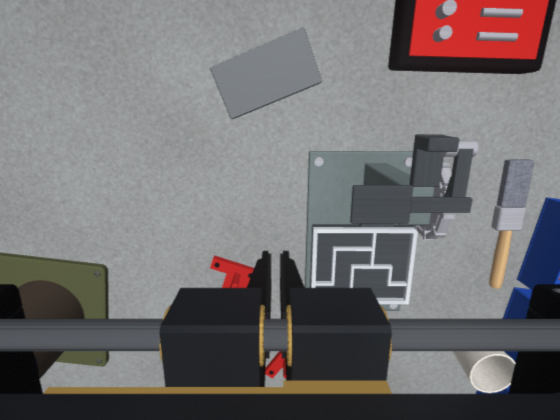

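Call:
step_arm --deltas '[{"dx":2.15,"dy":-3.79,"dz":0,"rx":0,"ry":0,"rz":0,"fingers":0},{"dx":2.15,"dy":-3.79,"dz":0,"rx":0,"ry":0,"rz":0,"fingers":0},{"dx":2.15,"dy":-3.79,"dz":0,"rx":0,"ry":0,"rz":0,"fingers":0},{"dx":2.15,"dy":-3.79,"dz":0,"rx":0,"ry":0,"rz":0,"fingers":0},{"dx":2.15,"dy":-3.79,"dz":0,"rx":0,"ry":0,"rz":0,"fingers":0},{"dx":2.15,"dy":-3.79,"dz":0,"rx":0,"ry":0,"rz":0,"fingers":0},{"dx":2.15,"dy":-3.79,"dz":0,"rx":0,"ry":0,"rz":0,"fingers":0},{"dx":2.15,"dy":-3.79,"dz":0,"rx":0,"ry":0,"rz":0,"fingers":0},{"dx":0,"dy":0,"dz":-5,"rx":0,"ry":0,"rz":0,"fingers":0},{"dx":0,"dy":0,"dz":-5,"rx":0,"ry":0,"rz":0,"fingers":0},{"dx":0,"dy":0,"dz":-5,"rx":0,"ry":0,"rz":0,"fingers":0},{"dx":0,"dy":0,"dz":-5,"rx":0,"ry":0,"rz":0,"fingers":0}]'

```text
time: 2.6
tool_pos: [0.5403, 0.0136, 0.2065]
tool_rot: [-180.0, -0.0, 7.6]
contact_force: [1.0, -0.8, 0.4]
width: 0.0003
```

```bash
python3 - <<'E'
from h import *
cap('wrist','w2'); cap('scene','s2');s=arm.sense();print(s['tool_pos'],s['tool_rot'],s['contact_force'])
E
```

```text
[0.53486001 0.01412582 0.19910374] [-179.79830691    0.97614021    7.59122272] [-0.42157863 -0.26450006 -0.66411675]
```

View pics/w2.png

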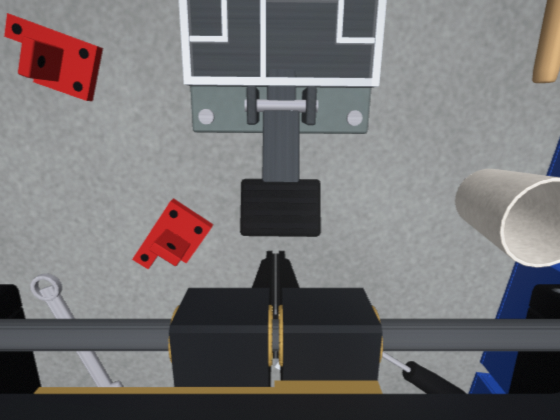

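View pics/s2.png

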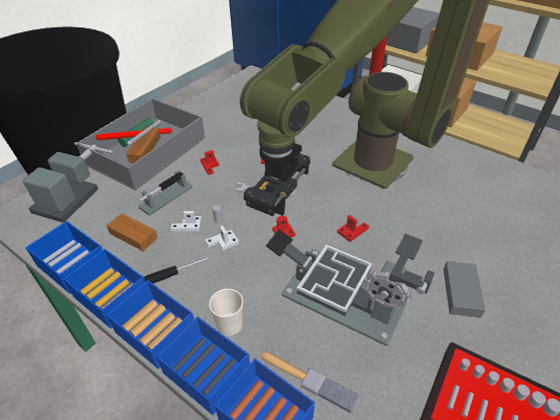

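```bash
python3 - <<'E'
from h import *
c=load('w2');print(ray(c,281,207,.093)); print(arm.sense()['tool_pos'])
c=load('w1')
P=[ray(c,u,v,.057) for u,v in((312,227),(417,227),(412,306))];print(P)
E
```

```text
[0.54378017 0.02235074 0.093     ]
[0.53486001 0.01412582 0.19910374]
[array([0.43527183, 0.23397126, 0.057     ]), array([0.59244414, 0.25377464, 0.057     ]), array([0.61679529, 0.12084744, 0.057     ])]
```

Call:
step_arm --deltas '[{"dx":0,"dy":0,"dz":-4.7,"rx":0,"ry":0,"rz":0,"fingers":0},{"dx":0,"dy":0,"dz":-4.7,"rx":0,"ry":0,"rz":0,"fingers":0},{"dx":0,"dy":0,"dz":-1,"rx":0,"ry":0,"rz":0,"fingers":0},{"dx":0,"dy":0,"dz":-1,"rx":0,"ry":0,"rz":0,"fingers":0},{"dx":0,"dy":0,"dz":-1,"rx":0,"ry":0,"rz":0,"fingers":0},{"dx":0,"dy":0,"dz":-1,"rx":0,"ry":0,"rz":0,"fingers":0},{"dx":0,"dy":0,"dz":-1,"rx":0,"ry":0,"rz":0,"fingers":0},{"dx":0,"dy":0,"dz":-1,"rx":0,"ry":0,"rz":0,"fingers":0},{"dx":0,"dy":0,"dz":-1,"rx":0,"ry":0,"rz":0,"fingers":0},{"dx":0,"dy":0,"dz":0,"rx":0,"ry":0,"rz":0,"fingers":0}]'

```text
time: 3.7
tool_pos: [0.5444, 0.0126, 0.051]
tool_rot: [179.8, -0.3, 7.6]
contact_force: [-5.1, -2.8, 11.2]
width: 0.0006
```

Call:
step_arm --deltas '[{"dx":0,"dy":0,"dz":-0.5,"rx":0,"ry":0,"rz":0,"fingers":0},{"dx":0,"dy":0,"dz":-0.5,"rx":0,"ry":0,"rz":0,"fingers":0},{"dx":0,"dy":0,"dz":0,"rx":0,"ry":0,"rz":0,"fingers":0}]'

```text
time: 4.0
tool_pos: [0.5449, 0.014, 0.0424]
tool_rot: [180.0, -0.3, 7.6]
contact_force: [-7.1, 1.9, 20.5]
width: 0.0006
```

Call:
step_arm --deltas '[{"dx":0,"dy":0,"dz":-0.5,"rx":0,"ry":0,"rz":0,"fingers":0},{"dx":0,"dy":0,"dz":-0.3,"rx":0,"ry":0,"rz":0,"fingers":0},{"dx":0,"dy":0,"dz":0,"rx":0,"ry":0,"rz":0,"fingers":0},{"dx":0,"dy":0,"dz":0,"rx":0,"ry":0,"rz":0,"fingers":0}]'

```text
time: 4.4
tool_pos: [0.5455, 0.0142, 0.0404]
tool_rot: [-180.0, -0.2, 7.6]
contact_force: [-25.4, 3.8, 57.7]
width: 0.0003
```

Call:
step_arm --deltas '[{"dx":0,"dy":0,"dz":1.2,"rx":0,"ry":0,"rz":0,"fingers":0},{"dx":0,"dy":0,"dz":1.5,"rx":0,"ry":0,"rz":0,"fingers":0},{"dx":0,"dy":0,"dz":1.5,"rx":0,"ry":0,"rz":0,"fingers":0},{"dx":0,"dy":0,"dz":1.5,"rx":0,"ry":0,"rz":0,"fingers":0},{"dx":0,"dy":0,"dz":1.5,"rx":0,"ry":0,"rz":0,"fingers":0},{"dx":0,"dy":0,"dz":1.5,"rx":0,"ry":0,"rz":0,"fingers":0},{"dx":0,"dy":0,"dz":4,"rx":0,"ry":0,"rz":0,"fingers":0},{"dx":-0.3,"dy":0,"dz":4.5,"rx":0,"ry":0,"rz":0,"fingers":0},{"dx":-0.3,"dy":0,"dz":4.5,"rx":0,"ry":0,"rz":0,"fingers":0},{"dx":-0.3,"dy":0,"dz":4.5,"rx":0,"ry":0,"rz":0,"fingers":0},{"dx":0,"dy":0,"dz":4,"rx":0,"ry":0,"rz":0,"fingers":0},{"dx":0,"dy":0,"dz":0,"rx":0,"ry":0,"rz":0,"fingers":0}]'

```text
time: 5.6
tool_pos: [0.5338, 0.0135, 0.3372]
tool_rot: [179.9, -0.7, 7.6]
contact_force: [-0.2, -0.4, 0.5]
width: 0.0005
```

```bash
python3 - <<'E'
from h import *
cap('wrist','w3'); cap('scene','s3');s=arm.sense();print(s['tool_pos'],s['tool_rot'],s['contact_force'])
s=cv2.imread('pics/s3.png');cv2.imwrite('pics/s3c.png',cv2.resize(s[200:350,250:450],None,fx=4,fy=4,interpolation=cv2.INTER_CUBIC))
E
```

```text
[0.53185431 0.01358477 0.33032785] [ 1.79973935e+02 -1.34673209e-01  7.56513094e+00] [ 0.12633317  0.17419023 -0.49109836]
```

View pics/w3.png

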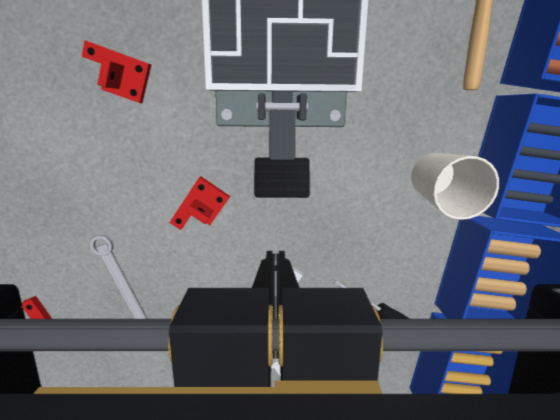

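View pics/s3c.png

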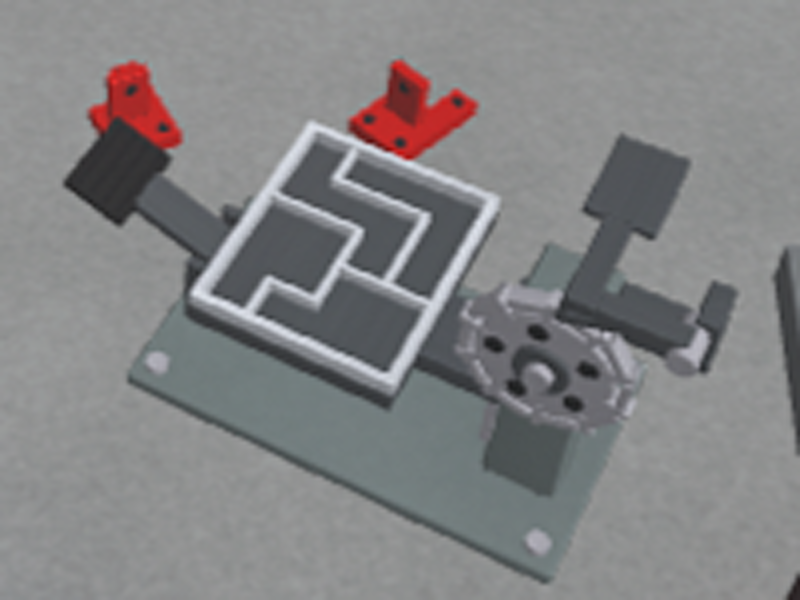

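Call:
step_arm --deltas '[{"dx":0,"dy":4,"dz":2.5,"rx":0,"ry":0,"rz":0,"fingers":0.3},{"dx":0,"dy":4,"dz":2.5,"rx":0,"ry":0,"rz":0,"fingers":0.3},{"dx":0,"dy":4,"dz":2.5,"rx":0,"ry":0,"rz":0,"fingers":0.3},{"dx":0,"dy":0,"dz":0,"rx":0,"ry":0,"rz":0,"fingers":0.3},{"dx":0,"dy":0,"dz":0,"rx":0,"ry":0,"rz":0,"fingers":0.3}]'

```text
time: 6.2
tool_pos: [0.5312, 0.1341, 0.4021]
tool_rot: [180.0, 0.2, 7.7]
contact_force: [1.1, 0.2, 0.1]
width: 0.0279
```

```bash
python3 - <<'E'
from h import *
cap('wrist','w4'); s=arm.sense();print(s['tool_pos'],s['tool_rot'],s['contact_force'])
E
```

```text
[0.53108837 0.13330204 0.40124259] [179.96758016   0.22557759   7.58624245] [ 0.430818   -1.03767003 -0.09043668]
```

View pics/w4.png

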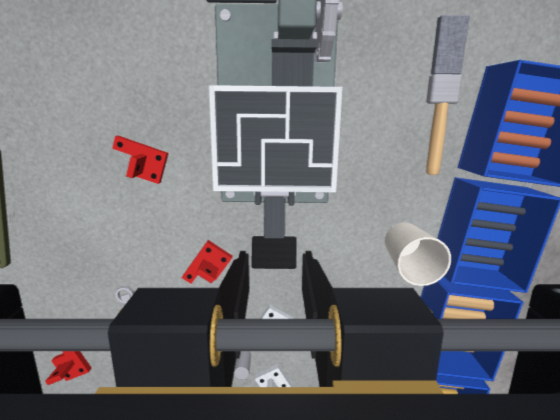

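```bash
python3 - <<'E'
from h import *
c=load('w4');im=c['pixels'];m=(im.min(2)>175).astype(np.uint8)*255
m[:, :195]=0;m[:,350:]=0;m[:75]=0;m[200:]=0
k=cv2.findContours(m,cv2.RETR_EXTERNAL,cv2.CHAIN_APPROX_NONE)[0];k=max(k,key=cv2.contourArea)
h=cv2.convexHull(k);q=cv2.approxPolyDP(h,6,True)[:,0];print(q.tolist())
P=np.array([ray(c,u+.0,v,.1105) for u,v in q]);print(P.round(4))
for i in range(len(P)):
    d=P[i]-P[i-1];print(np.linalg.norm(d).round(4),np.degrees(np.arctan2(d[1],d[0])).round(2))
print('ctr',P.mean(0))
t=load('top0')
E
```

```text
[[208, 86], [341, 86], [336, 191], [320, 198], [214, 191]]
[[0.4372 0.2303 0.1105]
 [0.5936 0.2511 0.1105]
 [0.6108 0.1249 0.1105]
 [0.592  0.113  0.1105]
 [0.4548 0.104  0.1105]]
0.1275 97.94
0.1578 7.59
0.1274 -82.21
0.0223 -147.75
0.1375 -176.24
ctr [0.5376788  0.16465104 0.1105    ]
```

Call:
step_arm --deltas '[{"dx":0.5,"dy":-4.5,"dz":-0.5,"rx":0,"ry":0,"rz":0,"fingers":0.35},{"dx":0.5,"dy":-4.5,"dz":-0.5,"rx":0,"ry":0,"rz":0,"fingers":0.35},{"dx":0.5,"dy":-4.5,"dz":-0.5,"rx":0,"ry":0,"rz":0,"fingers":0.35},{"dx":0.5,"dy":-4.5,"dz":-0.5,"rx":0,"ry":0,"rz":0,"fingers":0.35},{"dx":0.5,"dy":-4.5,"dz":-0.5,"rx":0,"ry":0,"rz":0,"fingers":0.35},{"dx":0.5,"dy":-4.5,"dz":-0.5,"rx":0,"ry":0,"rz":0,"fingers":0.35},{"dx":0.5,"dy":-4.5,"dz":-0.5,"rx":0,"ry":0,"rz":0,"fingers":0.35},{"dx":0.5,"dy":-4.5,"dz":-0.5,"rx":0,"ry":0,"rz":0,"fingers":0.35},{"dx":0.5,"dy":-4.5,"dz":-1,"rx":0,"ry":0,"rz":0,"fingers":0.35},{"dx":0,"dy":0,"dz":0,"rx":0,"ry":0,"rz":0,"fingers":0.35},{"dx":0,"dy":0,"dz":0,"rx":0,"ry":0,"rz":0,"fingers":0.35}]'

```text
time: 7.35
tool_pos: [0.5749, -0.2731, 0.3504]
tool_rot: [-179.8, 0.2, 7.3]
contact_force: [-0.3, 0.6, 1.1]
width: 0.0332
```

```bash
python3 - <<'E'
from h import *
cap('wrist','w5'); s=arm.sense();print(s['tool_pos'],s['tool_rot'],s['contact_force'])
E
```

```text
[ 0.57540785 -0.2720005   0.35164783] [-1.79862092e+02  1.55703969e-01  7.44770511e+00] [ 0.09495084 -0.62541888  0.56094383]
```

View pics/w5.png

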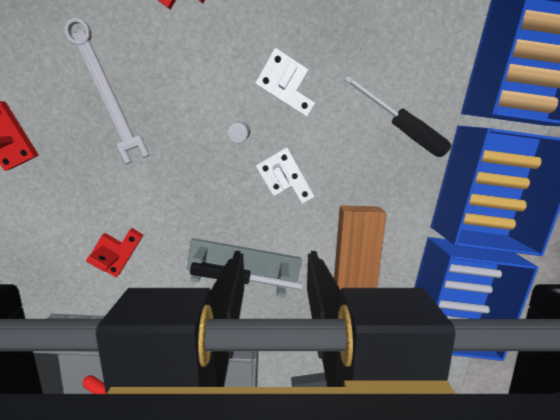

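```bash
python3 - <<'E'
from h import *
im=cv2.imread('pics/w5.png');cv2.imwrite('pics/w5c.png',cv2.resize(im[40:210,220:330],None,fx=4.5/1.3,fy=4.5/1.3,interpolation=cv2.INTER_CUBIC))
E
```

```text
(no output)
```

View pics/w5c.png

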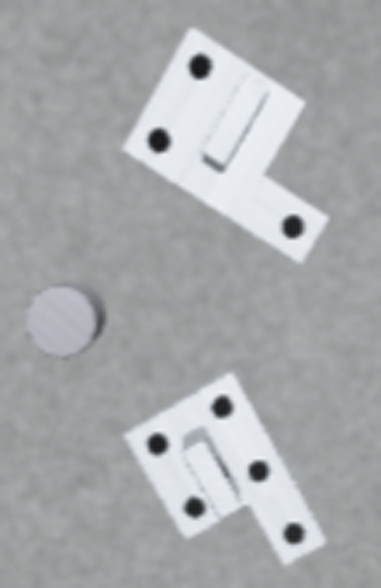

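```bash
cat >> h.py <<'E'
def fit(mod,W):
    a=np.array(mod)/1000.;b=np.array(W)[:,:2];am=a.mean(0);bm=b.mean(0);a0=a-am;b0=b-bm
    th=np.arctan2((a0[:,0]*b0[:,1]-a0[:,1]*b0[:,0]).sum(),(a0*b0).sum());R=np.array([[np.cos(th),-np.sin(th)],[np.sin(th),np.cos(th)]])
    t=bm-R@am;res=np.linalg.norm(a@R.T+t-b,axis=1)*1000
    return t,np.degrees(th),res.round(1)
MB=[(25,27),(-25,27),(-25,-23),(5,-23),(5,-53),(25,-53)]
MD=[(-32,23),(18,23),(-32,-27),(48,-27),(48,-7),(18,-7)]
E
python3 - <<'E'
from h import *
c=load('w5');S=4.5/1.3
f=lambda L:[ray(c,(u+.5)/S-.5+220,(v+.5)/S-.5+40,.012) for u,v in L]
print('D',fit(MD,f([(190,27),(303,100),(123,150),(302,263),(327,218),(265,172)])))
print('B',fit(MB,f([(233,373),(125,436),(187,538),(248,505),(288,565),(326,542)])))
E
```

```text
D (array([ 0.57277491, -0.15007829]), np.float64(-23.50462861442974), array([0.3, 0.7, 0.3, 0.3, 1. , 1.1]))
B (array([ 0.58174545, -0.27548812]), np.float64(37.37040510917643), array([0.4, 0.4, 0.8, 0.9, 1.1, 0.8]))
```

Call:
step_arm --deltas '[{"dx":0.15,"dy":-0.1,"dz":-4.5,"rx":0,"ry":0,"rz":7.5,"fingers":0.4},{"dx":0.15,"dy":-0.1,"dz":-4.5,"rx":0,"ry":0,"rz":7.5,"fingers":0.4},{"dx":0.15,"dy":-0.1,"dz":-4.5,"rx":0,"ry":0,"rz":7.5,"fingers":0.4},{"dx":0.15,"dy":-0.05,"dz":-4.5,"rx":0,"ry":0,"rz":7.4,"fingers":0.4},{"dx":0,"dy":0,"dz":-4.5,"rx":0,"ry":0,"rz":0,"fingers":0.4},{"dx":0,"dy":0,"dz":-2,"rx":0,"ry":0,"rz":0,"fingers":0.4},{"dx":0,"dy":0,"dz":0,"rx":0,"ry":0,"rz":0,"fingers":0.4},{"dx":0,"dy":0,"dz":0,"rx":0,"ry":0,"rz":0,"fingers":0.4}]'

```text
time: 8.2
tool_pos: [0.583, -0.2742, 0.1096]
tool_rot: [180.0, -0.0, 37.5]
contact_force: [0.7, -0.7, 0.4]
width: 0.038
```

```bash
python3 - <<'E'
from h import *
cap('wrist','w6'); s=arm.sense();print(s['tool_pos'],s['tool_rot'],s['contact_force'])
E
```

```text
[ 0.58375224 -0.27486617  0.11100092] [ 1.79826597e+02 -7.40412108e-02  3.75155316e+01] [-0.34631325 -1.11915314  0.56622339]
```

View pics/w6.png

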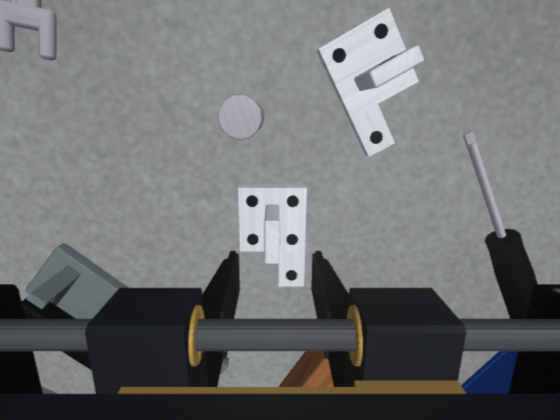

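Call:
step_arm --deltas '[{"dx":-0.15,"dy":-0.1,"dz":-3,"rx":0,"ry":0,"rz":0,"fingers":0.4},{"dx":0,"dy":0,"dz":-3,"rx":0,"ry":0,"rz":0,"fingers":0.4},{"dx":0,"dy":0,"dz":-1.6,"rx":0,"ry":0,"rz":0,"fingers":0.4},{"dx":0,"dy":0,"dz":0,"rx":0,"ry":0,"rz":0,"fingers":0.4},{"dx":0,"dy":0,"dz":0,"rx":0,"ry":0,"rz":0,"fingers":0.0},{"dx":0,"dy":0,"dz":0,"rx":0,"ry":0,"rz":0,"fingers":0.0},{"dx":0,"dy":0,"dz":0,"rx":0,"ry":0,"rz":0,"fingers":0.0},{"dx":0,"dy":0,"dz":0,"rx":0,"ry":0,"rz":0,"fingers":0.0}]' --newtons 35

```text
time: 9.05
tool_pos: [0.5818, -0.2763, 0.034]
tool_rot: [179.9, -0.0, 37.5]
contact_force: [0.1, -0.4, -0.4]
width: 0.0112
```

Call:
step_arm --deltas '[{"dx":0,"dy":0,"dz":2,"rx":0,"ry":0,"rz":0,"fingers":0},{"dx":0,"dy":0,"dz":4.5,"rx":0,"ry":0,"rz":0,"fingers":0},{"dx":0,"dy":0,"dz":4.5,"rx":0,"ry":0,"rz":0,"fingers":0},{"dx":0,"dy":0,"dz":4.5,"rx":0,"ry":0,"rz":0,"fingers":0},{"dx":0,"dy":0,"dz":4.5,"rx":0,"ry":0,"rz":0,"fingers":0},{"dx":-0.1,"dy":4.4,"dz":0,"rx":0,"ry":0,"rz":-4.5,"fingers":0},{"dx":-0.1,"dy":4.4,"dz":0,"rx":0,"ry":0,"rz":-4.5,"fingers":0},{"dx":-0.1,"dy":4.4,"dz":0,"rx":0,"ry":0,"rz":-4.5,"fingers":0},{"dx":-0.1,"dy":4.4,"dz":0,"rx":0,"ry":0,"rz":-4.5,"fingers":0},{"dx":-0.1,"dy":4.4,"dz":0,"rx":0,"ry":0,"rz":-4.5,"fingers":0},{"dx":-0.1,"dy":4.4,"dz":0,"rx":0,"ry":0,"rz":-4.5,"fingers":0},{"dx":-0.1,"dy":4.4,"dz":0,"rx":0,"ry":0,"rz":-2.8,"fingers":0}]'

```text
time: 10.25
tool_pos: [0.5736, 0.0338, 0.2328]
tool_rot: [180.0, -0.0, 7.5]
contact_force: [0.9, 0.5, -1.0]
width: 0.0098
```

Call:
step_arm --deltas '[{"dx":-0.2,"dy":4.4,"dz":0,"rx":0,"ry":0,"rz":0,"fingers":0},{"dx":-0.2,"dy":4.4,"dz":0,"rx":0,"ry":0,"rz":0,"fingers":0},{"dx":-0.2,"dy":4.4,"dz":0,"rx":0,"ry":0,"rz":0,"fingers":0},{"dx":-0.2,"dy":2.4,"dz":0,"rx":0,"ry":0,"rz":0,"fingers":0},{"dx":-0.2,"dy":2.0,"dz":0,"rx":0,"ry":0,"rz":0,"fingers":0},{"dx":0,"dy":0,"dz":0,"rx":0,"ry":0,"rz":0,"fingers":0},{"dx":0,"dy":0,"dz":0,"rx":0,"ry":0,"rz":0,"fingers":0},{"dx":0,"dy":0,"dz":0,"rx":0,"ry":0,"rz":0,"fingers":0}]'

```text
time: 11.05
tool_pos: [0.5642, 0.2072, 0.2326]
tool_rot: [180.0, 0.0, 7.6]
contact_force: [-0.1, -0.4, -0.9]
width: 0.0096
```

```bash
python3 - <<'E'
from h import *
cap('wrist','w7'); cap('scene','s7');s=arm.sense();print(s['tool_pos'],s['tool_rot'],s['contact_force'],s['width'])
im=cv2.imread('pics/s7.png');cv2.imwrite('pics/s7c.png',cv2.resize(im[120:350,150:450],None,fx=2.6,fy=2.6,interpolation=cv2.INTER_CUBIC))
E
```

```text
[0.56428434 0.20702504 0.23262215] [1.79986731e+02 4.28746480e-03 7.58376371e+00] [-0.7218007  -0.39691063 -1.49218592] 0.009739868360168191
```

View pics/w7.png

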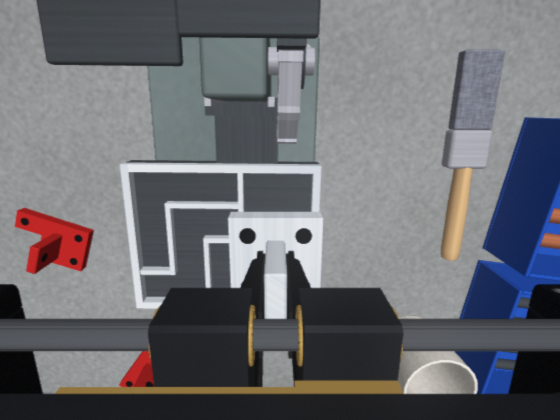

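View pics/s7c.png

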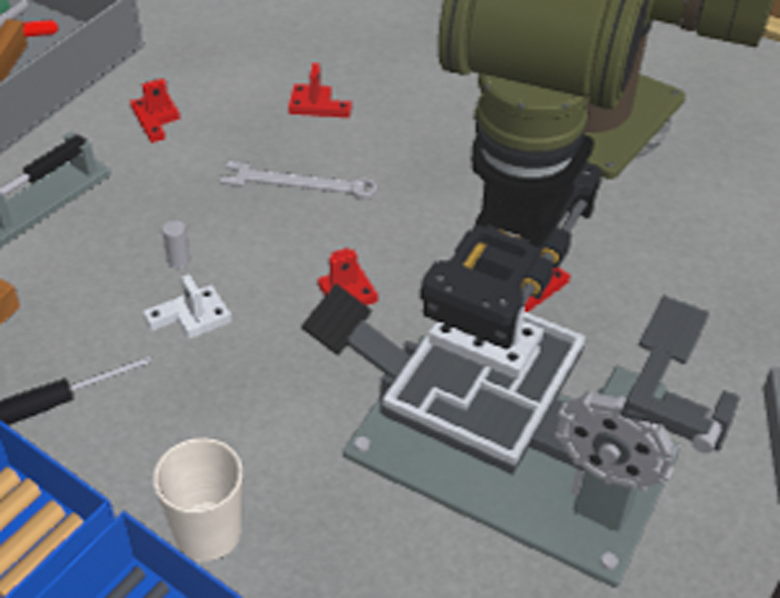

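```bash
python3 - <<'E'
from h import *
c=load('w7')
a=ray(c,229,212,.2106);b=ray(c,321,212,.2106);print(a,b,np.linalg.norm(a-b))
th=np.arctan2(*(b-a)[1::-1]);print(np.degrees(th)); m=(a+b)/2; print('lug',m[:2]+.027*np.array([np.sin(th),-np.cos(th)]))
a=ray(c,122.5,163,.1105);b=ray(c,320,163.5,.1105);print(a,b,np.linalg.norm(a-b))
th=np.arctan2(*(b-a)[1::-1]);print(np.degrees(th)); m=(a+b)/2; n=np.array([np.sin(th),-np.cos(th)]);C=m[:2]+.064*n;print('ctr',C)
x=np.array([np.cos(th),np.sin(th)]);print('seatB',C+.045*x-.028*n,'seatD',C+.022*x+.028*n)
E
```

```text
[0.53623908 0.23453254 0.2106    ] [0.58378624 0.24083648 0.2106    ] 0.047963232698163695
7.552399505720317
lug [0.56356135 0.21091873]
[0.44020568 0.23264183 0.1105    ] [0.59354895 0.25257627 0.1105    ] 0.15463356630950856
7.406843703439288
ctr [0.52512782 0.17914308]
seatB [0.56614273 0.21271057] seatD [0.55055384 0.15421283]
```

Call:
step_arm --deltas '[{"dx":0.1,"dy":0.2,"dz":-3.5,"rx":0,"ry":0,"rz":0,"fingers":0},{"dx":0,"dy":0,"dz":-3,"rx":0,"ry":0,"rz":0,"fingers":0},{"dx":0,"dy":0,"dz":-1.5,"rx":0,"ry":0,"rz":0,"fingers":0},{"dx":0,"dy":0,"dz":0,"rx":0,"ry":0,"rz":0,"fingers":0}]'

```text
time: 11.55
tool_pos: [0.5634, 0.209, 0.1495]
tool_rot: [180.0, 0.3, 7.6]
contact_force: [-0.4, 0.6, -1.2]
width: 0.0096
```

```bash
python3 - <<'E'
from h import *
cap('wrist','w8');s=arm.sense();print(s['tool_pos'],s['tool_rot'],s['contact_force'],s['width'])
im=cv2.imread('pics/w8.png');cv2.imwrite('pics/w8c.png',cv2.resize(im[130:290,120:360],None,fx=3.3,fy=3.3,interpolation=cv2.INTER_CUBIC))
E
```

```text
[0.56472298 0.2094584  0.15186742] [1.79982698e+02 1.14280173e-01 7.62060968e+00] [ 0.84057247 -0.05368808 -1.95415355] 0.010208858285660328
```

View pics/w8c.png

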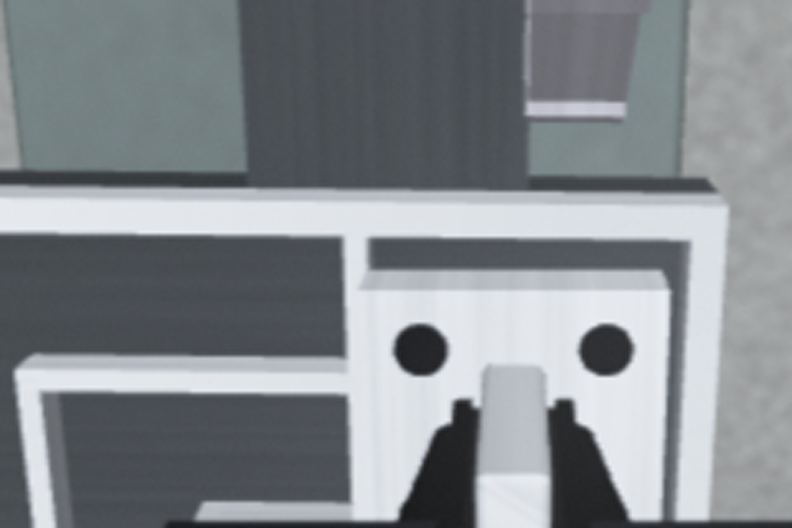

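Call:
step_arm --deltas '[{"dx":0.2,"dy":0.25,"dz":0,"rx":0,"ry":0,"rz":0,"fingers":0},{"dx":0,"dy":0,"dz":-0.3,"rx":0,"ry":0,"rz":0,"fingers":0},{"dx":0,"dy":0,"dz":0,"rx":0,"ry":0,"rz":0,"fingers":0},{"dx":0,"dy":0,"dz":0,"rx":0,"ry":0,"rz":0,"fingers":0},{"dx":0,"dy":0,"dz":0,"rx":0,"ry":0,"rz":0,"fingers":0}]'

```text
time: 12.1
tool_pos: [0.5673, 0.2127, 0.1501]
tool_rot: [-180.0, -0.0, 7.7]
contact_force: [0.3, -0.4, -0.8]
width: 0.0098
```

```bash
python3 - <<'E'
from h import *
cap('wrist','w9');s=arm.sense();print(s['tool_pos'],s['tool_rot'],s['contact_force'],s['width'])
im=cv2.imread('pics/w9.png');cv2.imwrite('pics/w9c.png',cv2.resize(im[130:290,120:360],None,fx=3.3,fy=3.3,interpolation=cv2.INTER_CUBIC))
E
```

```text
[0.56721337 0.21265904 0.14997494] [-1.79997419e+02 -2.62063625e-02  7.67019376e+00] [ 0.58372115  0.52828718 -0.33711625] 0.009856736608418785
```

View pics/w9c.png

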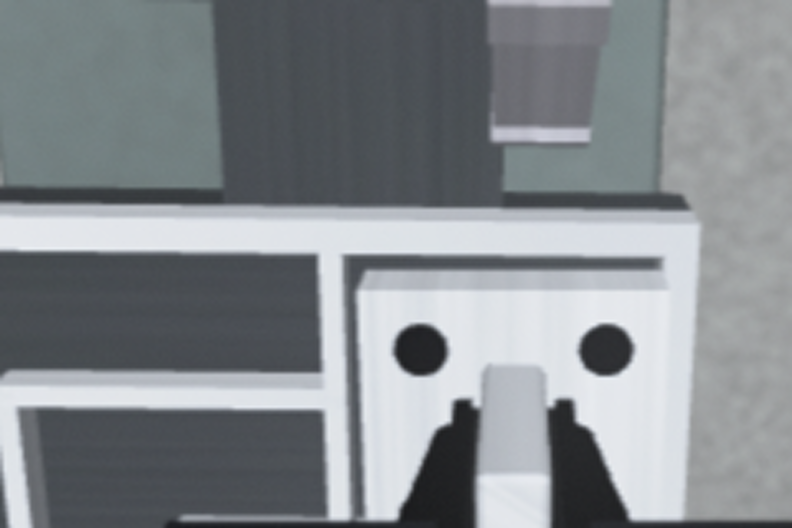

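Call:
step_arm --deltas '[{"dx":-0.15,"dy":-0.02,"dz":0,"rx":0,"ry":0,"rz":0,"fingers":0},{"dx":0,"dy":0,"dz":0,"rx":0,"ry":0,"rz":0,"fingers":0},{"dx":0,"dy":0,"dz":-0.5,"rx":0,"ry":0,"rz":0,"fingers":0},{"dx":0,"dy":0,"dz":-0.5,"rx":0,"ry":0,"rz":0,"fingers":0},{"dx":0,"dy":0,"dz":-0.3,"rx":0,"ry":0,"rz":0,"fingers":0},{"dx":0,"dy":0,"dz":-0.2,"rx":0,"ry":0,"rz":0,"fingers":0},{"dx":0,"dy":0,"dz":0,"rx":0,"ry":0,"rz":0,"fingers":0},{"dx":0,"dy":0,"dz":0,"rx":0,"ry":0,"rz":0,"fingers":0}]'

```text
time: 12.95
tool_pos: [0.5656, 0.2124, 0.1353]
tool_rot: [180.0, 0.0, 7.7]
contact_force: [-2.5, -1.3, 3.5]
width: 0.0102
```

```bash
python3 - <<'E'
from h import *
cap('wrist','w10');s=arm.sense();print(s['tool_pos'],s['tool_rot'],s['contact_force'],s['width'])
im=cv2.imread('pics/w10.png');cv2.imwrite('pics/w10c.png',cv2.resize(im[130:290,120:360],None,fx=3.3,fy=3.3,interpolation=cv2.INTER_CUBIC))
E
```

```text
[0.56563129 0.21237785 0.1352584 ] [1.79996217e+02 6.12438744e-03 7.66676190e+00] [-1.96462636 -1.46325833  4.67825633] 0.010022574643453597
```

View pics/w10c.png

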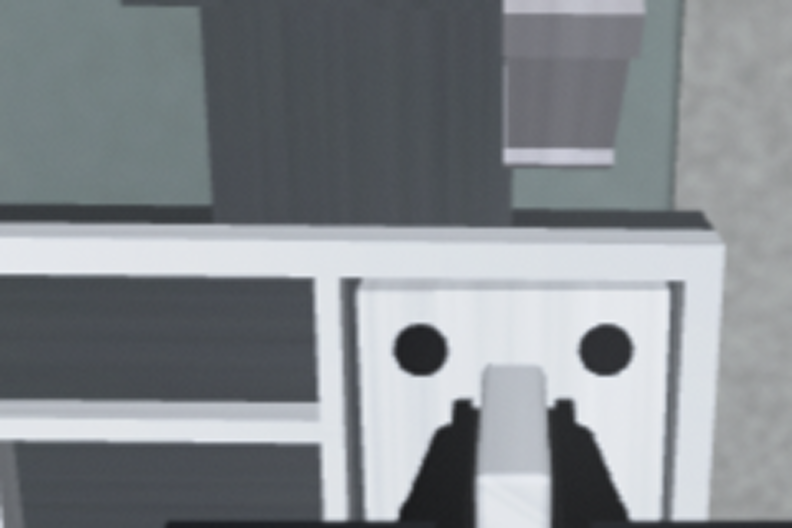

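Call:
step_arm --deltas '[{"dx":0,"dy":0,"dz":0,"rx":0,"ry":0,"rz":0,"fingers":0.28},{"dx":0,"dy":0,"dz":0,"rx":0,"ry":0,"rz":0,"fingers":0.28},{"dx":0,"dy":0,"dz":1.5,"rx":0,"ry":0,"rz":0,"fingers":0.28},{"dx":0,"dy":0,"dz":4.5,"rx":0,"ry":0,"rz":0,"fingers":0.4},{"dx":0,"dy":0,"dz":4.5,"rx":0,"ry":0,"rz":0,"fingers":0.4},{"dx":0.1,"dy":-4.5,"dz":1,"rx":0,"ry":0,"rz":-3.9,"fingers":0.4},{"dx":0.1,"dy":-4.5,"dz":0,"rx":0,"ry":0,"rz":-3.9,"fingers":0.4},{"dx":0.1,"dy":-4.5,"dz":0,"rx":0,"ry":0,"rz":-3.9,"fingers":0.4},{"dx":0.1,"dy":-4.5,"dz":0,"rx":0,"ry":0,"rz":-3.9,"fingers":0.4},{"dx":0.1,"dy":-4.5,"dz":0,"rx":0,"ry":0,"rz":-3.9,"fingers":0.4},{"dx":0.1,"dy":-4.5,"dz":0,"rx":0,"ry":0,"rz":-3.9,"fingers":0.4},{"dx":0.1,"dy":-4.5,"dz":0,"rx":0,"ry":0,"rz":-3.9,"fingers":0.4}]'

```text
time: 14.2
tool_pos: [0.5727, -0.1045, 0.251]
tool_rot: [-180.0, -0.1, -19.8]
contact_force: [0.1, 0.5, 0.2]
width: 0.0376
```

Call:
step_arm --deltas '[{"dx":0.1,"dy":-4.5,"dz":0,"rx":0,"ry":0,"rz":-3.9,"fingers":0.4},{"dx":-0.1,"dy":-0.3,"dz":-2,"rx":0,"ry":0,"rz":0,"fingers":0.4},{"dx":0,"dy":0,"dz":0,"rx":0,"ry":0,"rz":0,"fingers":0.4},{"dx":0,"dy":0,"dz":0,"rx":0,"ry":0,"rz":0,"fingers":0.4}]'

```text
time: 14.6
tool_pos: [0.5725, -0.1503, 0.2299]
tool_rot: [-180.0, 0.0, -23.5]
contact_force: [0.6, 0.4, 0.2]
width: 0.0377
```

```bash
python3 - <<'E'
from h import *
cap('wrist','w11');cap('scene','s11');s=arm.sense();print(s['tool_pos'],s['tool_rot'],s['contact_force'],s['width'])
im=cv2.imread('pics/s11.png');cv2.imwrite('pics/s11c.png',cv2.resize(im[120:350,150:450],None,fx=2.6,fy=2.6,interpolation=cv2.INTER_CUBIC))
E
```

```text
[ 0.57311638 -0.14981599  0.23087979] [-1.79985974e+02 -8.42081503e-02 -2.34551011e+01] [ 0.75287649 -0.09179416  0.53810185] 0.0381282620659184
```

View pics/w11.png

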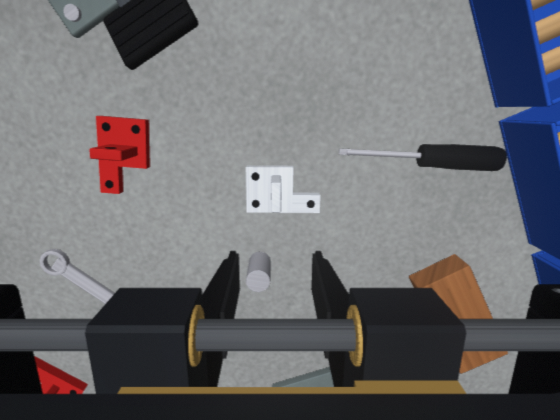

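View pics/s11c.png

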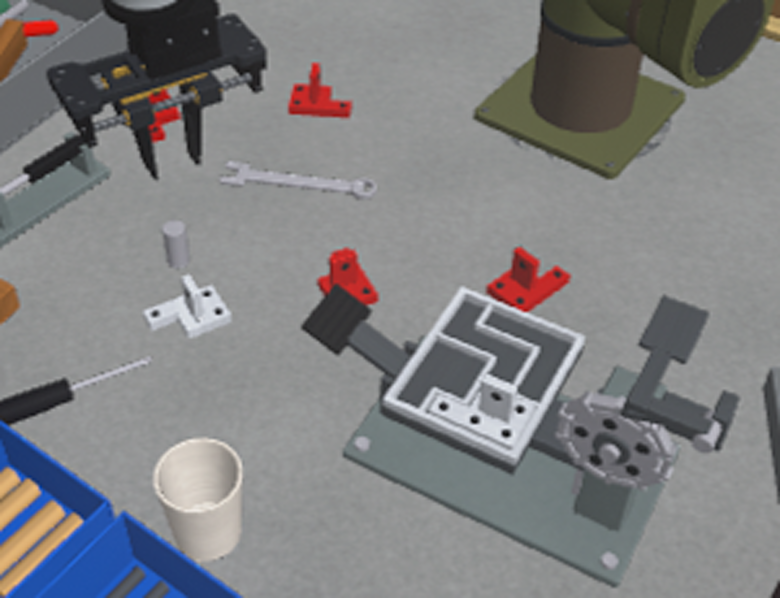

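```bash
python3 - <<'E'
from h import *
c=load('w11')
print('D',fit(MD,[ray(c,u,v,.012) for u,v in ((246,167),(293,167),(246,213),(320,213),(320,194),(293,194))]))
print(arm.sense()['tool_pos'])
E
```

```text
D (array([ 0.57301942, -0.15026747]), np.float64(-23.492214568371857), array([0.4, 0.1, 1.1, 0.8, 0.8, 0.8]))
[ 0.57311638 -0.14981599  0.23087979]
```

Call:
step_arm --deltas '[{"dx":0,"dy":-0.05,"dz":-4.5,"rx":0,"ry":0,"rz":0,"fingers":0.4},{"dx":0,"dy":0,"dz":-4.5,"rx":0,"ry":0,"rz":0,"fingers":0.4},{"dx":0,"dy":0,"dz":-4.5,"rx":0,"ry":0,"rz":0,"fingers":0.4},{"dx":0,"dy":0,"dz":-3.5,"rx":0,"ry":0,"rz":0,"fingers":0.4},{"dx":0,"dy":0,"dz":-2,"rx":0,"ry":0,"rz":0,"fingers":0.4},{"dx":0,"dy":0,"dz":-0.7,"rx":0,"ry":0,"rz":0,"fingers":0.4},{"dx":0,"dy":0,"dz":0,"rx":0,"ry":0,"rz":0,"fingers":0.4},{"dx":0,"dy":0,"dz":0,"rx":0,"ry":0,"rz":0,"fingers":0.0},{"dx":0,"dy":0,"dz":0,"rx":0,"ry":0,"rz":0,"fingers":0.0},{"dx":0,"dy":0,"dz":0,"rx":0,"ry":0,"rz":0,"fingers":0.0},{"dx":0,"dy":0,"dz":0,"rx":0,"ry":0,"rz":0,"fingers":0.0}]' --newtons 35

```text
time: 15.8
tool_pos: [0.5732, -0.1514, 0.0338]
tool_rot: [-180.0, -0.1, -23.5]
contact_force: [-1.2, 0.6, 0.9]
width: 0.0115
```

Call:
step_arm --deltas '[{"dx":0,"dy":0,"dz":2,"rx":0,"ry":0,"rz":0,"fingers":0},{"dx":0,"dy":0,"dz":4.5,"rx":0,"ry":0,"rz":0,"fingers":0},{"dx":0,"dy":0,"dz":4.5,"rx":0,"ry":0,"rz":0,"fingers":0},{"dx":0,"dy":0,"dz":4.5,"rx":0,"ry":0,"rz":0,"fingers":0},{"dx":0,"dy":0,"dz":4.5,"rx":0,"ry":0,"rz":0,"fingers":0},{"dx":-0.33,"dy":4.36,"dz":0,"rx":0,"ry":0,"rz":4.45,"fingers":0},{"dx":-0.33,"dy":4.36,"dz":0,"rx":0,"ry":0,"rz":4.45,"fingers":0},{"dx":-0.33,"dy":4.36,"dz":0,"rx":0,"ry":0,"rz":4.45,"fingers":0},{"dx":-0.33,"dy":4.36,"dz":0,"rx":0,"ry":0,"rz":4.45,"fingers":0},{"dx":-0.33,"dy":4.36,"dz":0,"rx":0,"ry":0,"rz":4.45,"fingers":0},{"dx":-0.33,"dy":4.36,"dz":0,"rx":0,"ry":0,"rz":4.45,"fingers":0},{"dx":-0.33,"dy":4.36,"dz":0,"rx":0,"ry":0,"rz":4.5,"fingers":0}]'

```text
time: 17.0
tool_pos: [0.5489, 0.1557, 0.2328]
tool_rot: [180.0, -0.0, 7.8]
contact_force: [1.4, 0.2, -0.2]
width: 0.01
```

Call:
step_arm --deltas '[{"dx":0,"dy":0,"dz":-3,"rx":0,"ry":0,"rz":0,"fingers":0},{"dx":0,"dy":0,"dz":-3,"rx":0,"ry":0,"rz":0,"fingers":0},{"dx":0,"dy":0,"dz":-2.4,"rx":0,"ry":0,"rz":0,"fingers":0},{"dx":0,"dy":0,"dz":0,"rx":0,"ry":0,"rz":0,"fingers":0},{"dx":0,"dy":0,"dz":0,"rx":0,"ry":0,"rz":0,"fingers":0},{"dx":0,"dy":0,"dz":0,"rx":0,"ry":0,"rz":0,"fingers":0}]'

```text
time: 17.6
tool_pos: [0.5506, 0.1541, 0.1506]
tool_rot: [-180.0, -0.2, 7.6]
contact_force: [1.1, -0.2, -1.8]
width: 0.0097
```

```bash
python3 - <<'E'
from h import *
cap('wrist','w12');s=arm.sense();print(s['tool_pos'],s['tool_rot'],s['contact_force'],s['width'])
im=cv2.imread('pics/w12.png');cv2.imwrite('pics/w12c.png',cv2.resize(im[80:290,120:400],None,fx=2.8,fy=2.8,interpolation=cv2.INTER_CUBIC))
E
```

```text
[0.55068826 0.15416741 0.15082333] [-179.98944515   -0.18635335    7.6504727 ] [ 0.09054422  0.11158201 -1.41563851] 0.00990658229592639
```

View pics/w12c.png

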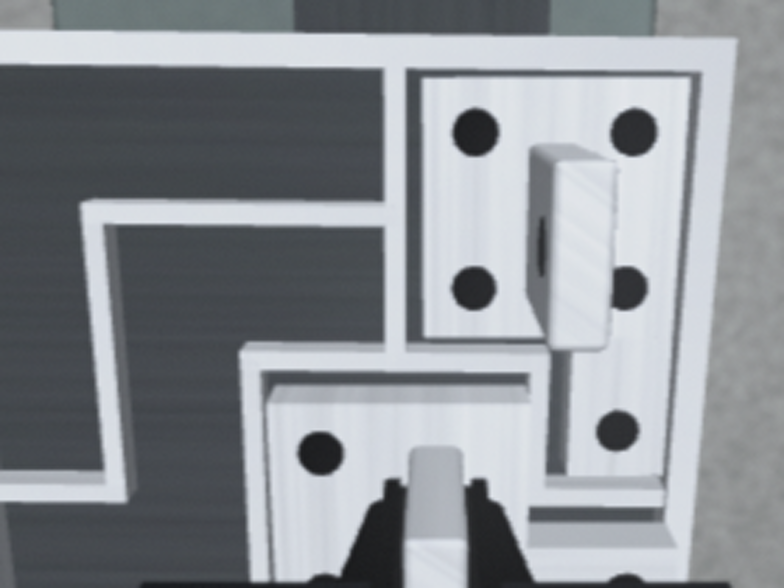

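Call:
step_arm --deltas '[{"dx":-0.09,"dy":-0.04,"dz":0,"rx":0,"ry":0,"rz":0,"fingers":0},{"dx":0,"dy":0,"dz":0,"rx":0,"ry":0,"rz":0,"fingers":0},{"dx":0,"dy":0,"dz":-0.5,"rx":0,"ry":0,"rz":0,"fingers":0},{"dx":0,"dy":0,"dz":-0.5,"rx":0,"ry":0,"rz":0,"fingers":0},{"dx":0,"dy":0,"dz":-0.4,"rx":0,"ry":0,"rz":0,"fingers":0},{"dx":0,"dy":0,"dz":-0.2,"rx":0,"ry":0,"rz":0,"fingers":0},{"dx":0,"dy":0,"dz":0,"rx":0,"ry":0,"rz":0,"fingers":0},{"dx":0,"dy":0,"dz":0,"rx":0,"ry":0,"rz":0,"fingers":0}]'

```text
time: 18.45
tool_pos: [0.5486, 0.1537, 0.1348]
tool_rot: [180.0, 0.0, 7.7]
contact_force: [-6.2, -1.4, 11.1]
width: 0.0097
```

```bash
python3 - <<'E'
from h import *
cap('wrist','w13');s=arm.sense();print(s['tool_pos'],s['tool_rot'],s['contact_force'],s['width'])
im=cv2.imread('pics/w13.png');cv2.imwrite('pics/w13c.png',cv2.resize(im[80:290,120:400],None,fx=2.8,fy=2.8,interpolation=cv2.INTER_CUBIC))
E
```

```text
[0.5485861  0.15370878 0.13476026] [1.79984281e+02 4.01047639e-02 7.67372319e+00] [-6.07317824 -1.3873811  10.70289157] 0.009839371611739272
```

View pics/w13c.png

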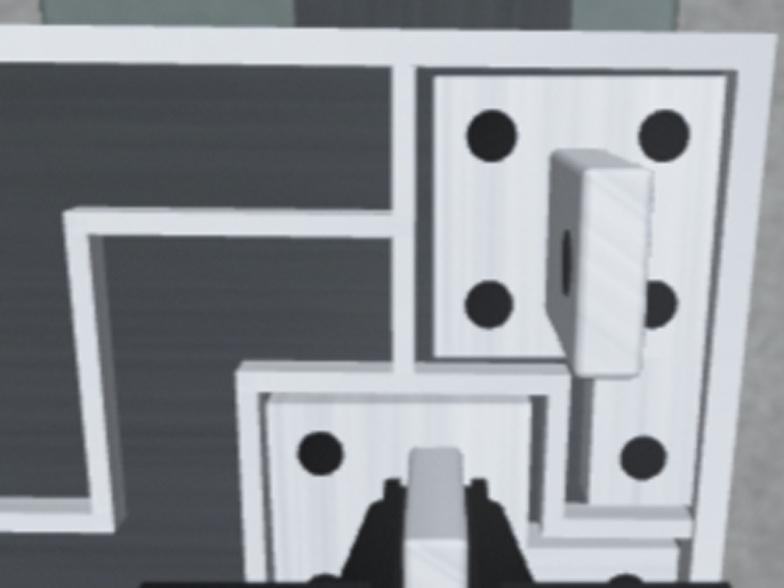

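Call:
step_arm --deltas '[{"dx":0,"dy":0,"dz":0,"rx":0,"ry":0,"rz":0,"fingers":0.28},{"dx":0,"dy":0,"dz":0,"rx":0,"ry":0,"rz":0,"fingers":0.28},{"dx":0,"dy":0,"dz":1.5,"rx":0,"ry":0,"rz":0,"fingers":0.28},{"dx":0,"dy":0,"dz":4,"rx":0,"ry":0,"rz":0,"fingers":0.28},{"dx":0,"dy":0,"dz":4.5,"rx":0,"ry":0,"rz":0,"fingers":0.28},{"dx":0,"dy":-2,"dz":4.5,"rx":0,"ry":0,"rz":0,"fingers":0.4},{"dx":0,"dy":0,"dz":0,"rx":0,"ry":0,"rz":0,"fingers":0.4}]'

```text
time: 19.2
tool_pos: [0.5522, 0.133, 0.2875]
tool_rot: [180.0, -0.9, 7.6]
contact_force: [1.2, -0.1, 0.4]
width: 0.036
```

```bash
python3 - <<'E'
from h import *
cap('wrist','w14');cap('scene','s14');s=arm.sense();print(s['tool_pos'],s['tool_rot'],s['contact_force'],s['width'])
im=cv2.imread('pics/w14.png');b=cv2.imread('pics/s14.png')
cv2.imwrite('pics/w14c.png',np.hstack([cv2.resize(im[60:270,150:350],(400,420)),cv2.resize(b[210:340,270:394],(400,420))]))
E
```

```text
[0.54943387 0.13352336 0.28013039] [-179.99020479   -0.23492302    7.62125766] [-0.51091954  0.0718464  -0.74564681] 0.03781072692646588
```

View pics/w14c.png

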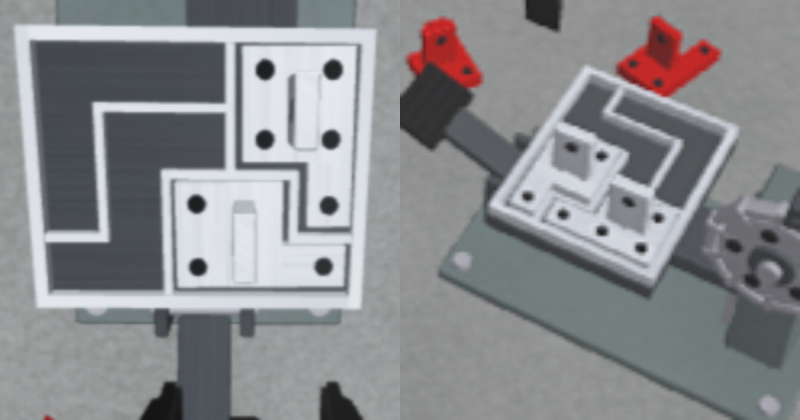

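Call:
step_arm --deltas '[{"dx":-0.65,"dy":-4.5,"dz":0,"rx":0,"ry":0,"rz":-8.4,"fingers":0.5},{"dx":-0.65,"dy":-4.5,"dz":0,"rx":0,"ry":0,"rz":-8.4,"fingers":0.5},{"dx":-0.65,"dy":-4.5,"dz":0,"rx":0,"ry":0,"rz":-8.4,"fingers":0.5},{"dx":-0.65,"dy":-4.5,"dz":0,"rx":0,"ry":0,"rz":-8.4,"fingers":0.5},{"dx":-0.65,"dy":-4.5,"dz":0,"rx":0,"ry":0,"rz":-8.4,"fingers":0.5},{"dx":-0.65,"dy":-4.5,"dz":0,"rx":0,"ry":0,"rz":-8.4,"fingers":0.5},{"dx":-0.65,"dy":-4.5,"dz":0,"rx":0,"ry":0,"rz":-8.4,"fingers":0.5},{"dx":-0.65,"dy":-4.5,"dz":0,"rx":0,"ry":0,"rz":-8.4,"fingers":0.5},{"dx":-0.65,"dy":-4.5,"dz":0,"rx":0,"ry":0,"rz":-8.4,"fingers":0.5},{"dx":-0.65,"dy":-4.5,"dz":0,"rx":0,"ry":0,"rz":-8.4,"fingers":0.5},{"dx":-0.65,"dy":-4.5,"dz":0,"rx":0,"ry":0,"rz":-8.4,"fingers":0.5},{"dx":-0.65,"dy":-4.5,"dz":0,"rx":0,"ry":0,"rz":-8.4,"fingers":0.5}]'

```text
time: 20.5
tool_pos: [0.4696, -0.4071, 0.275]
tool_rot: [179.8, 0.2, -93.5]
contact_force: [0.9, -0.2, -0.2]
width: 0.0471
```

Call:
step_arm --deltas '[{"dx":0,"dy":-1.4,"dz":0,"rx":0,"ry":0,"rz":0,"fingers":0.5},{"dx":0,"dy":0,"dz":0,"rx":0,"ry":0,"rz":0,"fingers":0.5},{"dx":0,"dy":0,"dz":0,"rx":0,"ry":0,"rz":0,"fingers":0.5},{"dx":0,"dy":0,"dz":0,"rx":0,"ry":0,"rz":0,"fingers":0.5}]'

```text
time: 20.9
tool_pos: [0.471, -0.4185, 0.2771]
tool_rot: [180.0, 0.1, -93.0]
contact_force: [-0.6, -0.3, -0.6]
width: 0.0473
```

```bash
python3 - <<'E'
from h import *
cap('wrist','w15');s=arm.sense();print(s['tool_pos'],s['tool_rot'],s['contact_force'],s['width'],s['joint_positions'])
E
```

```text
[ 0.47110232 -0.41860014  0.27750778] [ 1.79988413e+02  3.26338652e-02 -9.29949937e+01] [-0.56848003  0.18544575  0.00441538] 0.047552722461630885 [-4.65087544e+01  3.19068918e+00  9.40394827e+01  1.58132272e-02
  8.28007005e+01  4.64842501e+01]
```

View pics/w15.png

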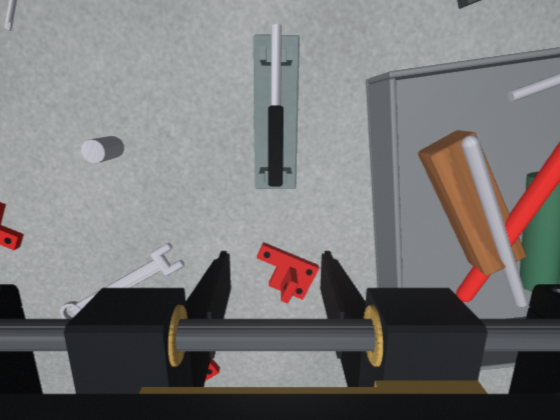

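```bash
python3 - <<'E'
from h import *
c=load('w15')
a=ray(c,275.5,186,.058);b=ray(c,276,105,.058);t=ray(c,276.5,25,.053);print(a,b,t,np.linalg.norm(a-b),np.linalg.norm(t-b))
d=t-a;print(np.degrees(np.arctan2(d[1],d[0])),'ctr',(a+b)/2)
print('red',ray(c,288,270,.012), ray(c,288,270,.054))
a=ray(c,268,186,.058);b=ray(c,283,186,.058);print(np.linalg.norm(a-b))
E
```

```text
[ 0.47301625 -0.41826007  0.058     ] [ 0.55614022 -0.42318534  0.058     ] [ 0.62955176 -0.42754891  0.053     ] 0.08326975311698614 0.07371088763781872
-3.395959846878621 ctr [ 0.51457824 -0.4207227   0.058     ]
red [ 0.3512406  -0.42806841  0.012     ] [ 0.37137608 -0.42750266  0.054     ]
0.016152329007858214
```

```bash
python3 - <<'E'
from h import *
c=load('w15');t=load('top0')
for z in(.05,.07,.09):print(z,ray(c,367,85,z),ray(c,375,170,z),ray(c,386,78,z),'top',ray(t,447,178,z),ray(t,461,295,z))
s=load('s3')
im=s['pixels'];cv2.imwrite('pics/binc.png',cv2.resize(im[90:220,70:220],None,fx=4,fy=4))
E
```

```text
0.05 [ 0.57062206 -0.51640187  0.05      ] [ 0.48322909 -0.52693104  0.05      ] [ 0.57625391 -0.53539869  0.05      ] top [ 0.58149862 -0.5182439   0.05      ] [ 0.2450108 -0.5298624  0.05     ]
0.07 [ 0.56969309 -0.51148743  0.07      ] [ 0.48686922 -0.5214661   0.07      ] [ 0.57503049 -0.52949105  0.07      ] top [ 0.57687405 -0.51014161  0.07      ] [ 0.24582249 -0.5215724   0.07      ]
0.09 [ 0.56876412 -0.50657298  0.09      ] [ 0.49050936 -0.51600116  0.09      ] [ 0.57380707 -0.5235834   0.09      ] top [ 0.57224948 -0.50203932  0.09      ] [ 0.24663417 -0.5132824   0.09      ]
```

View pics/binc.png

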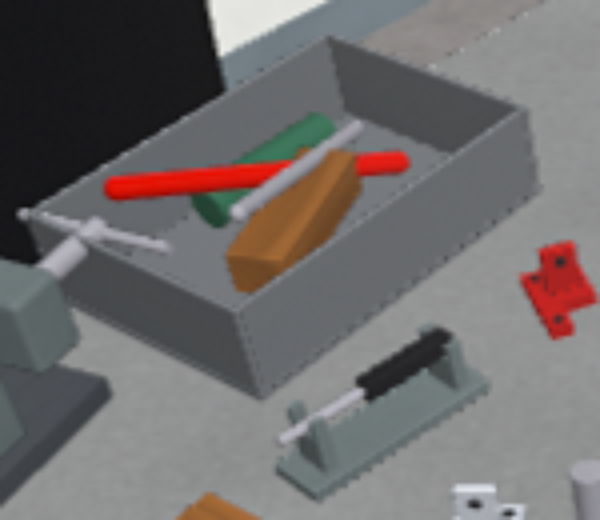

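```bash
python3 - <<'E'
from h import *
s=load('s3');c=load('w15');t=load('top0')
p=(70+240/4,90+312/4)
print(tri(s,p,c,(367,83)),tri(s,p,t,(447,178)), ray(s,70+262/4,90+397/4,0))
E
```

```text
[ 0.57611417 -0.51009656  0.09418013] [ 0.57740347 -0.50779657  0.09292771] [ 0.57750394 -0.5299211   0.        ]
```

Call:
step_arm --deltas '[{"dx":3,"dy":-0.28,"dz":-2,"rx":0,"ry":0,"rz":-0.4,"fingers":0.5},{"dx":2.55,"dy":0,"dz":-4,"rx":0,"ry":0,"rz":0,"fingers":0.5},{"dx":0,"dy":0,"dz":-4,"rx":0,"ry":0,"rz":0,"fingers":0.5},{"dx":0,"dy":0,"dz":-4,"rx":0,"ry":0,"rz":0,"fingers":0.5},{"dx":0,"dy":0,"dz":-2,"rx":0,"ry":0,"rz":0,"fingers":0.5},{"dx":0,"dy":0,"dz":0,"rx":0,"ry":0,"rz":0,"fingers":0.5},{"dx":0,"dy":0,"dz":0,"rx":0,"ry":0,"rz":0,"fingers":0.5}]'

```text
time: 21.65
tool_pos: [0.5267, -0.4224, 0.1185]
tool_rot: [-180.0, -0.0, -93.5]
contact_force: [-0.2, 0.5, 1.5]
width: 0.0474
```

```bash
python3 - <<'E'
from h import *
cap('wrist','w16');cap('scene','s16');s=arm.sense();print(s['tool_pos'],s['tool_rot'],s['contact_force'],s['width'])
im=cv2.imread('pics/w16.png');b=cv2.imread('pics/s16.png')
cv2.imwrite('pics/w16c.png',np.hstack([im[:300],cv2.resize(b[60:210,80:200],(240,300))]))
E
```

```text
[ 0.52745823 -0.4236861   0.12057463] [-1.79807534e+02 -1.58115190e-01 -9.34906990e+01] [ 0.22291405 -0.95464808  0.7136175 ] 0.04742039483937197
```

View pics/w16c.png

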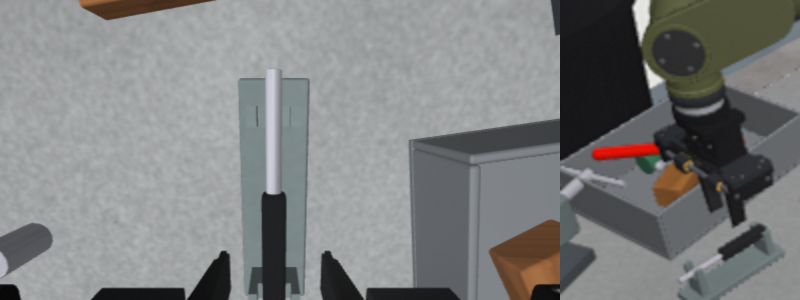

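Call:
step_arm --deltas '[{"dx":0,"dy":0.1,"dz":-3,"rx":0,"ry":0,"rz":0,"fingers":0.5},{"dx":0,"dy":0,"dz":-2.5,"rx":0,"ry":0,"rz":0,"fingers":0.5},{"dx":0,"dy":0,"dz":-1.5,"rx":0,"ry":0,"rz":0,"fingers":0.5},{"dx":0,"dy":0,"dz":0,"rx":0,"ry":0,"rz":0,"fingers":0.5},{"dx":0,"dy":0,"dz":0,"rx":0,"ry":0,"rz":0,"fingers":0.5}]' --newtons 55

```text
time: 22.25
tool_pos: [0.5268, -0.4227, 0.0491]
tool_rot: [-179.9, -0.1, -93.5]
contact_force: [-0.6, -0.8, 0.1]
width: 0.0473
```

Call:
step_arm --deltas '[{"dx":0,"dy":0.1,"dz":-0.25,"rx":0,"ry":0,"rz":0,"fingers":0.5},{"dx":0,"dy":0,"dz":0,"rx":0,"ry":0,"rz":0,"fingers":0},{"dx":0,"dy":0,"dz":0,"rx":0,"ry":0,"rz":0,"fingers":0},{"dx":0,"dy":0,"dz":0,"rx":0,"ry":0,"rz":0,"fingers":0},{"dx":0,"dy":0,"dz":0,"rx":0,"ry":0,"rz":0,"fingers":0},{"dx":0,"dy":0,"dz":0,"rx":0,"ry":0,"rz":0,"fingers":0}]' --newtons 55

```text
time: 22.85
tool_pos: [0.5261, -0.4212, 0.0453]
tool_rot: [-180.0, -0.0, -93.5]
contact_force: [-0.0, -0.2, 0.1]
width: 0.0152
```

```bash
python3 - <<'E'
from h import *
s=arm.sense();print(s['tool_pos'],s['tool_rot'],s['contact_force'],s['width'])
E
```

```text
[ 0.52611943 -0.42120243  0.04528677] [-1.79993759e+02 -9.81656890e-03 -9.35370282e+01] [-0.00551242 -0.20059156  0.08218984] 0.015219577889457634
```

Call:
step_arm --deltas '[{"dx":0,"dy":0,"dz":1.5,"rx":0,"ry":0,"rz":0,"fingers":0},{"dx":0,"dy":0,"dz":3,"rx":0,"ry":0,"rz":0,"fingers":0},{"dx":0,"dy":0,"dz":4.5,"rx":0,"ry":0,"rz":0,"fingers":0},{"dx":0,"dy":0,"dz":4.5,"rx":0,"ry":0,"rz":0,"fingers":0},{"dx":0,"dy":0,"dz":4.5,"rx":0,"ry":0,"rz":0,"fingers":0},{"dx":0,"dy":0,"dz":4.5,"rx":0,"ry":0,"rz":0,"fingers":0},{"dx":0,"dy":0,"dz":3,"rx":0,"ry":0,"rz":0,"fingers":0},{"dx":-1.27,"dy":4.4,"dz":0,"rx":0,"ry":0,"rz":0.7,"fingers":0},{"dx":-1.27,"dy":4.4,"dz":0,"rx":0,"ry":0,"rz":0.7,"fingers":0},{"dx":-1.27,"dy":4.4,"dz":0,"rx":0,"ry":0,"rz":0.7,"fingers":0},{"dx":-1.27,"dy":4.4,"dz":0,"rx":0,"ry":0,"rz":0.7,"fingers":0}]'

```text
time: 23.95
tool_pos: [0.4744, -0.2435, 0.301]
tool_rot: [-180.0, -0.0, -90.7]
contact_force: [0.8, -0.7, -0.0]
width: 0.0155
```

Call:
step_arm --deltas '[{"dx":-1.27,"dy":4.4,"dz":0,"rx":0,"ry":0,"rz":0.7,"fingers":0},{"dx":-1.27,"dy":4.4,"dz":0,"rx":0,"ry":0,"rz":0.7,"fingers":0},{"dx":-1.27,"dy":4.4,"dz":0,"rx":0,"ry":0,"rz":0.7,"fingers":0},{"dx":-1.27,"dy":4.4,"dz":0,"rx":0,"ry":0,"rz":0.7,"fingers":0},{"dx":-1.27,"dy":4.4,"dz":0,"rx":0,"ry":0,"rz":0.7,"fingers":0},{"dx":-1.27,"dy":4.4,"dz":0,"rx":0,"ry":0,"rz":0.7,"fingers":0},{"dx":-1.27,"dy":4.4,"dz":0,"rx":0,"ry":0,"rz":0.7,"fingers":0},{"dx":-1.27,"dy":4.4,"dz":0,"rx":0,"ry":0,"rz":0.7,"fingers":0},{"dx":-1.27,"dy":4.4,"dz":0,"rx":0,"ry":0,"rz":0.7,"fingers":0},{"dx":0,"dy":0,"dz":0,"rx":0,"ry":0,"rz":0,"fingers":0},{"dx":0,"dy":0,"dz":0,"rx":0,"ry":0,"rz":0,"fingers":0}]'

```text
time: 25.05
tool_pos: [0.3604, 0.1517, 0.3008]
tool_rot: [-179.9, -0.0, -84.2]
contact_force: [0.2, -1.2, -1.0]
width: 0.016
```

```bash
python3 - <<'E'
from h import *
cap('wrist','w17');cap('scene','s17');s=arm.sense();print(s['tool_pos'],s['tool_rot'],s['contact_force'],s['width'],s['joint_positions'])
b=cv2.imread('pics/s17.png');cv2.imwrite('pics/s17c.png',cv2.resize(b[60:350,220:480],None,fx=2,fy=2))
E
```

```text
[0.36115079 0.15020724 0.30053241] [-1.79966887e+02 -1.82998902e-02 -8.44921302e+01] [ 0.5120211  -0.99312188 -1.93564774] 0.015298643386310165 [ 1.47235397e+01 -2.99952376e+01  1.19426330e+02 -2.33678519e-02
  9.05391529e+01  9.92154387e+01]
```

View pics/w17.png

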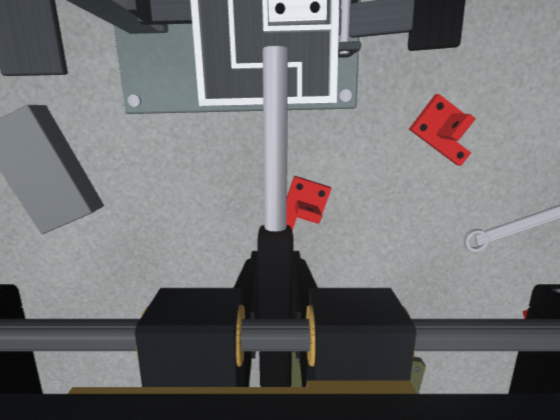

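View pics/s17c.png

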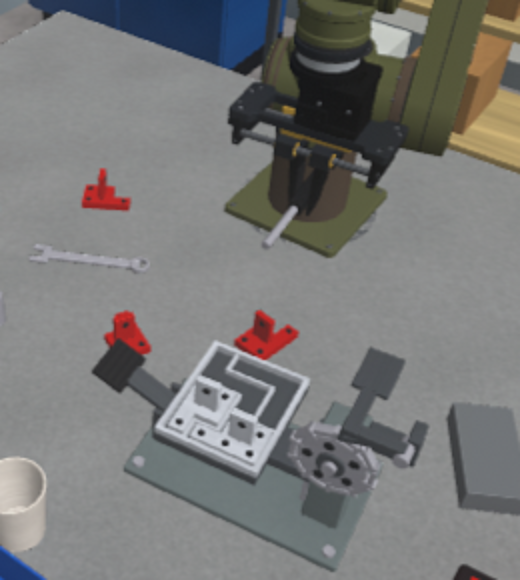

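Call:
step_arm --deltas '[{"dx":-0.93,"dy":3.6,"dz":0,"rx":0,"ry":0,"rz":0.5,"fingers":0},{"dx":-0.93,"dy":3.6,"dz":0,"rx":0,"ry":0,"rz":0.5,"fingers":0},{"dx":-0.93,"dy":3.6,"dz":0,"rx":0,"ry":0,"rz":0.5,"fingers":0},{"dx":-0.93,"dy":3.6,"dz":0,"rx":0,"ry":0,"rz":0.5,"fingers":0},{"dx":0,"dy":0,"dz":0,"rx":0,"ry":0,"rz":0,"fingers":0},{"dx":0,"dy":0,"dz":0,"rx":0,"ry":0,"rz":0,"fingers":0},{"dx":0,"dy":0,"dz":0,"rx":0,"ry":0,"rz":0,"fingers":0}]'

```text
time: 25.85
tool_pos: [0.3247, 0.2935, 0.3001]
tool_rot: [180.0, -0.0, -82.6]
contact_force: [0.4, -0.4, -1.6]
width: 0.0157
```

```bash
python3 - <<'E'
from h import *
cap('wrist','w18');s=arm.sense();print(s['tool_pos'],s['tool_rot'],s['contact_force'],s['width'],s['joint_positions'])
E
```

```text
[0.32466829 0.29354769 0.30016104] [-1.79992047e+02 -1.81948631e-02 -8.26096690e+01] [ 0.56818236 -0.77529618 -1.35952333] 0.015455438075843552 [ 3.50968542e+01 -2.30444321e+01  1.14800876e+02 -1.98157567e-02
  8.82449742e+01  1.17707129e+02]
```

View pics/w18.png

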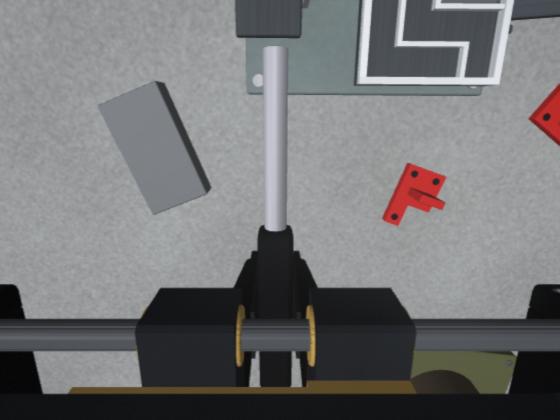

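```bash
python3 - <<'E'
from h import *
c=load('w18')
im=c['pixels'];cv2.imwrite('pics/w18c.png',cv2.resize(im[0:110,200:360],None,fx=4.8,fy=4.8,interpolation=cv2.INTER_CUBIC))
th=np.radians(7.7);R=np.array([[np.cos(th),np.sin(th)],[-np.sin(th),np.cos(th)]])
L=lambda p:(R@(p[:2]-[.524,.1775])*1000).round(1)
for p in((236,37),(301,37)):print(L(ray(c,*p,.213)))
print('tip',L(ray(c,275.5,47,.302)),'tipL/R',L(ray(c,263,60,.304)),L(ray(c,288,60,.304)))
E
```

```text
[-57.3 165.7]
[-57.6 125.4]
tip [-76.7 141.5] tipL/R [-81.6 146.5] [-81.7 136.6]
```

View pics/w18c.png

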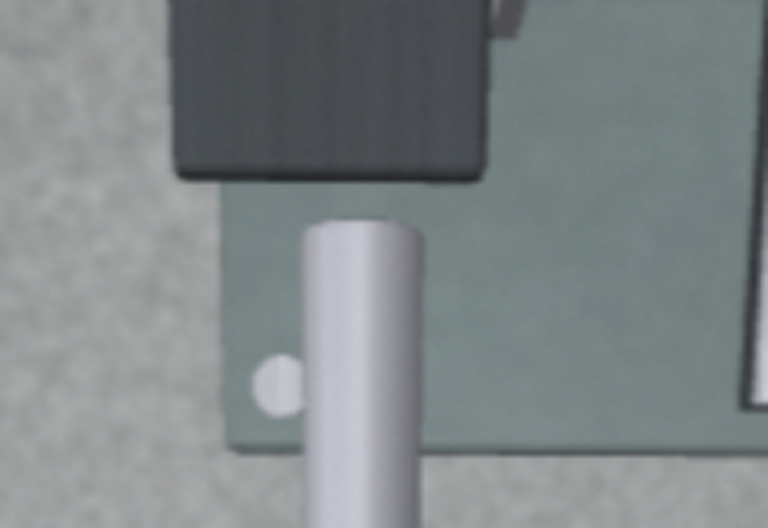

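Call:
step_arm --deltas '[{"dx":0,"dy":0,"dz":-4,"rx":0,"ry":0,"rz":0,"fingers":0},{"dx":0,"dy":0,"dz":-4,"rx":0,"ry":0,"rz":0,"fingers":0},{"dx":0,"dy":0,"dz":-2.6,"rx":0,"ry":0,"rz":0,"fingers":0},{"dx":0,"dy":0,"dz":0,"rx":0,"ry":0,"rz":0,"fingers":0},{"dx":0,"dy":0,"dz":0,"rx":0,"ry":0,"rz":0,"fingers":0},{"dx":0,"dy":0,"dz":0,"rx":0,"ry":0,"rz":0,"fingers":0}]'

```text
time: 26.5
tool_pos: [0.3252, 0.2952, 0.1967]
tool_rot: [-179.8, 0.1, -82.5]
contact_force: [-0.4, 0.2, -0.2]
width: 0.0155
```

```bash
python3 - <<'E'
from h import *
cap('wrist','w19');cap('scene','s19');s=arm.sense();print(s['tool_pos'],s['tool_rot'],s['contact_force'],s['width'])
im=cv2.imread('pics/w19.png');b=cv2.imread('pics/s19.png')
cv2.imwrite('pics/w19c.png',np.hstack([cv2.resize(im[:250,150:400],(400,400)),cv2.resize(b[190:320,330:460],(400,400))]))
E
```

```text
[0.32502645 0.29543815 0.19659536] [-1.79792401e+02  1.06242908e-01 -8.24624146e+01] [ 0.33097835 -0.80898204 -0.79995657] 0.015363188225545322
```

View pics/w19c.png

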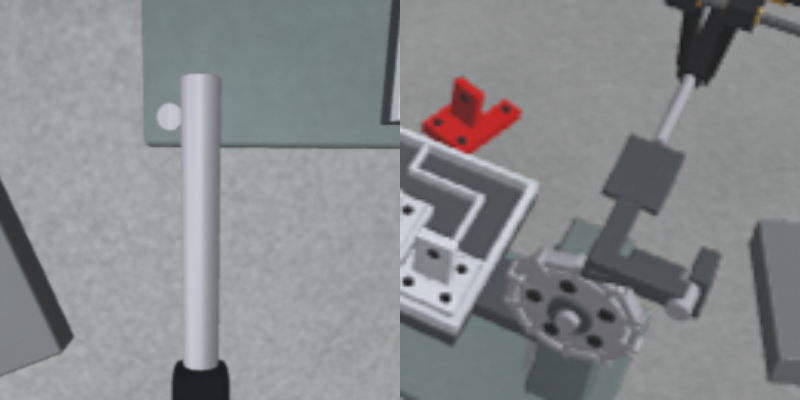

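Call:
step_arm --deltas '[{"dx":0,"dy":0,"dz":-0.3,"rx":0,"ry":0,"rz":0,"fingers":0},{"dx":2,"dy":0.27,"dz":0,"rx":0,"ry":0,"rz":0,"fingers":0},{"dx":2,"dy":0.27,"dz":0,"rx":0,"ry":0,"rz":0,"fingers":0},{"dx":1.4,"dy":0.2,"dz":0,"rx":0,"ry":0,"rz":0,"fingers":0},{"dx":0,"dy":0,"dz":0,"rx":0,"ry":0,"rz":0,"fingers":0},{"dx":0,"dy":0,"dz":0,"rx":0,"ry":0,"rz":0,"fingers":0}]'

```text
time: 27.2
tool_pos: [0.3777, 0.3023, 0.1913]
tool_rot: [180.0, 0.0, -82.4]
contact_force: [-0.9, -0.1, -1.2]
width: 0.0155
```

```bash
python3 - <<'E'
from h import *
cap('wrist','w20');cap('scene','s20');s=arm.sense();print(s['tool_pos'],s['tool_rot'],s['contact_force'],s['width'])
im=cv2.imread('pics/w20.png');b=cv2.imread('pics/s20.png')
cv2.imwrite('pics/w20c.png',np.hstack([cv2.resize(im[:250,150:400],(400,400)),cv2.resize(b[190:320,330:460],(400,400))]))
E
```

```text
[0.37726129 0.30226382 0.19116667] [ 1.79987959e+02 -3.23460775e-05 -8.24163807e+01] [-0.68266537 -0.35752304 -1.47584883] 0.015768139378941445
```

View pics/w20c.png

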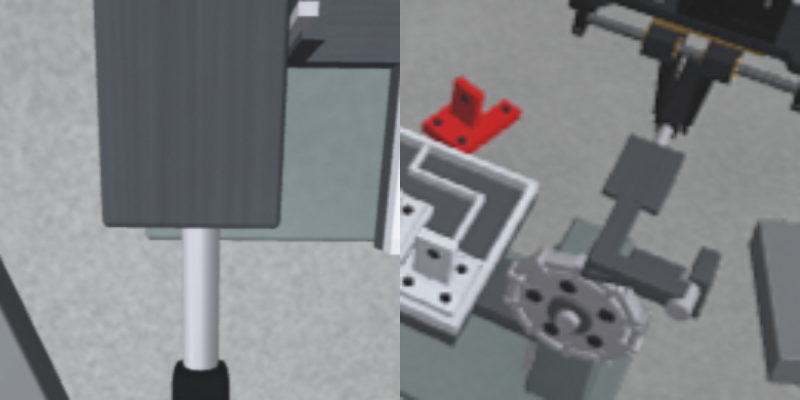

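Call:
step_arm --deltas '[{"dx":0,"dy":0,"dz":1.2,"rx":0,"ry":0,"rz":0,"fingers":0},{"dx":0,"dy":0,"dz":1.3,"rx":0,"ry":0,"rz":0,"fingers":0},{"dx":0,"dy":0,"dz":1.3,"rx":0,"ry":0,"rz":0,"fingers":0},{"dx":0,"dy":0,"dz":0,"rx":0,"ry":0,"rz":0,"fingers":0},{"dx":0,"dy":0,"dz":0,"rx":0,"ry":0,"rz":0,"fingers":0},{"dx":0,"dy":0,"dz":0,"rx":0,"ry":0,"rz":0,"fingers":0},{"dx":0,"dy":0,"dz":0,"rx":0,"ry":0,"rz":0,"fingers":0},{"dx":0,"dy":0,"dz":0,"rx":0,"ry":0,"rz":0,"fingers":0},{"dx":0,"dy":0,"dz":0,"rx":0,"ry":0,"rz":0,"fingers":0},{"dx":0,"dy":0,"dz":0,"rx":0,"ry":0,"rz":0,"fingers":0},{"dx":0,"dy":0,"dz":0,"rx":0,"ry":0,"rz":0,"fingers":0},{"dx":0,"dy":0,"dz":0,"rx":0,"ry":0,"rz":0,"fingers":0}]'

```text
time: 28.5
tool_pos: [0.3778, 0.3023, 0.2291]
tool_rot: [180.0, 0.0, -82.4]
contact_force: [-0.2, -1.0, -1.9]
width: 0.0156
```

Call:
step_arm --deltas '[{"dx":0,"dy":0,"dz":0,"rx":0,"ry":0,"rz":0,"fingers":0},{"dx":0,"dy":0,"dz":0,"rx":0,"ry":0,"rz":0,"fingers":0},{"dx":0,"dy":0,"dz":0,"rx":0,"ry":0,"rz":0,"fingers":0},{"dx":0,"dy":0,"dz":0,"rx":0,"ry":0,"rz":0,"fingers":0},{"dx":0,"dy":0,"dz":0,"rx":0,"ry":0,"rz":0,"fingers":0},{"dx":0,"dy":0,"dz":0,"rx":0,"ry":0,"rz":0,"fingers":0},{"dx":0,"dy":0,"dz":0,"rx":0,"ry":0,"rz":0,"fingers":0},{"dx":0,"dy":0,"dz":0,"rx":0,"ry":0,"rz":0,"fingers":0},{"dx":0,"dy":0,"dz":0,"rx":0,"ry":0,"rz":0,"fingers":0},{"dx":0,"dy":0,"dz":0,"rx":0,"ry":0,"rz":0,"fingers":0},{"dx":0,"dy":0,"dz":0,"rx":0,"ry":0,"rz":0,"fingers":0},{"dx":0,"dy":0,"dz":0,"rx":0,"ry":0,"rz":0,"fingers":0}]'

```text
time: 29.7
tool_pos: [0.3778, 0.3023, 0.2292]
tool_rot: [-180.0, -0.0, -82.4]
contact_force: [-0.6, 0.5, -1.3]
width: 0.0156
```

```bash
python3 - <<'E'
from h import *
cap('wrist','w21');cap('scene','s21');s=arm.sense();print(s['tool_pos'],s['tool_rot'],s['contact_force'],s['width'])
im=cv2.imread('pics/w21.png');b=cv2.imread('pics/s21.png')
cv2.imwrite('pics/w21c.png',np.hstack([cv2.resize(im[:250,150:400],(400,400)),cv2.resize(b[200:350,280:430],(400,400))]))
E
```

```text
[0.37780378 0.30232982 0.22917067] [-1.79998541e+02  2.23461587e-03 -8.24311189e+01] [-0.74340355 -0.10819921 -1.88878529] 0.015947268648690293
```

View pics/w21c.png

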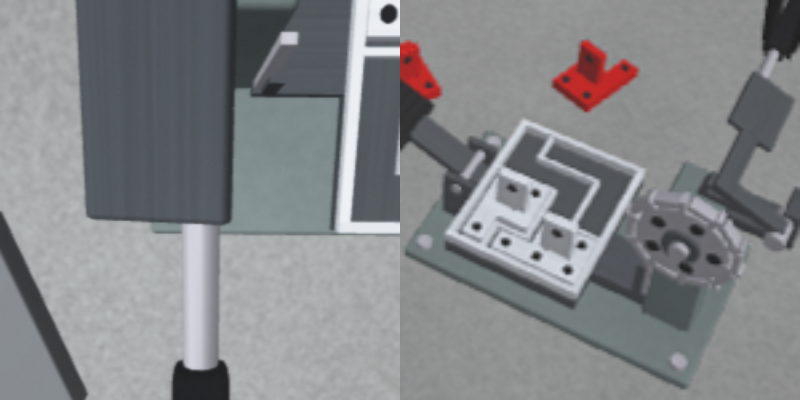

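```bash
python3 - <<'E'
from h import *
c=load('s21');th=np.radians(7.7);im=c['pixels'].copy()
for z,col in((.057,(0,0,255)),(.073,(0,255,255)),(.1105,(0,255,0))):
  for x,y in((79,64),(79,-64),(-79,-64)):
    p=proj(c,[.524+(x*np.cos(th)-y*np.sin(th))/1000,.1775+(x*np.sin(th)+y*np.cos(th))/1000,z]);cv2.circle(im,tuple(int(round(q)) for q in p),1,col,-1)
cv2.imwrite('pics/s21d.png',cv2.resize(im[220:340,270:400],None,fx=5,fy=5,interpolation=cv2.INTER_NEAREST))
E
```

```text
(no output)
```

View pics/s21d.png

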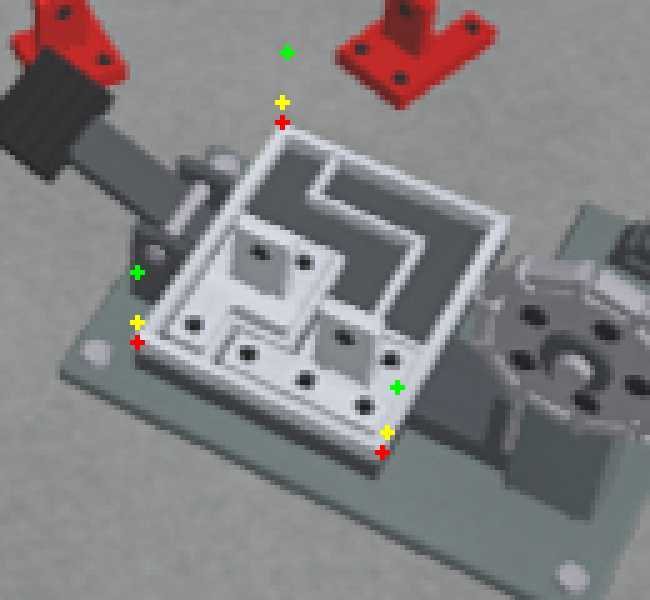

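Call:
step_arm --deltas '[{"dx":0,"dy":0,"dz":-1.3,"rx":0,"ry":0,"rz":0,"fingers":0},{"dx":0,"dy":0,"dz":-1.3,"rx":0,"ry":0,"rz":0,"fingers":0},{"dx":0,"dy":0,"dz":-1.2,"rx":0,"ry":0,"rz":0,"fingers":0},{"dx":0,"dy":0,"dz":0,"rx":0,"ry":0,"rz":0,"fingers":0},{"dx":-2.7,"dy":-0.37,"dz":0,"rx":0,"ry":0,"rz":0,"fingers":0},{"dx":-2.7,"dy":-0.37,"dz":0,"rx":0,"ry":0,"rz":0,"fingers":0},{"dx":0,"dy":0,"dz":0,"rx":0,"ry":0,"rz":0,"fingers":0},{"dx":0,"dy":0,"dz":4,"rx":0,"ry":0,"rz":0,"fingers":0},{"dx":0,"dy":0,"dz":4,"rx":0,"ry":0,"rz":0,"fingers":0},{"dx":0,"dy":0,"dz":2.9,"rx":0,"ry":0,"rz":0,"fingers":0},{"dx":0,"dy":0,"dz":0,"rx":0,"ry":0,"rz":0,"fingers":0}]'

```text
time: 30.9
tool_pos: [0.3263, 0.2963, 0.3061]
tool_rot: [-179.5, 0.3, -82.4]
contact_force: [0.9, 1.3, -0.9]
width: 0.0155
```

```bash
python3 - <<'E'
from h import *
cap('wrist','w22');cap('scene','s22');s=arm.sense();print(s['tool_pos'],s['tool_rot'],s['contact_force'],s['width'])
im=cv2.imread('pics/w22.png');b=cv2.imread('pics/s22.png')
cv2.imwrite('pics/w22c.png',np.hstack([cv2.resize(im[:250,150:400],(400,400)),cv2.resize(b[200:350,280:430],(400,400))]))
E
```

```text
[0.32440265 0.29506944 0.30039012] [-1.79928959e+02  2.80808668e-02 -8.24447596e+01] [-0.64583617  0.56507004 -3.1984    ] 0.015603044323261032
```

View pics/w22c.png

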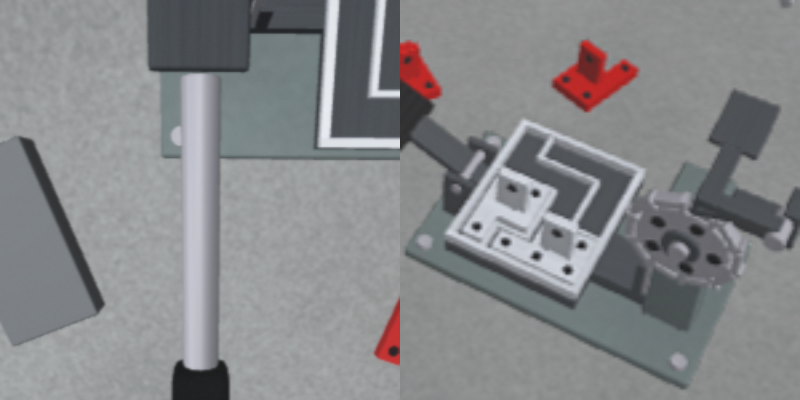

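Call:
step_arm --deltas '[{"dx":1.26,"dy":-4.47,"dz":0,"rx":0,"ry":0,"rz":-0.7,"fingers":0},{"dx":1.26,"dy":-4.47,"dz":0,"rx":0,"ry":0,"rz":-0.7,"fingers":0},{"dx":1.26,"dy":-4.47,"dz":0,"rx":0,"ry":0,"rz":-0.7,"fingers":0},{"dx":1.26,"dy":-4.47,"dz":0,"rx":0,"ry":0,"rz":-0.7,"fingers":0},{"dx":1.26,"dy":-4.47,"dz":0,"rx":0,"ry":0,"rz":-0.7,"fingers":0},{"dx":1.26,"dy":-4.47,"dz":0,"rx":0,"ry":0,"rz":-0.7,"fingers":0},{"dx":1.26,"dy":-4.47,"dz":0,"rx":0,"ry":0,"rz":-0.7,"fingers":0},{"dx":1.26,"dy":-4.47,"dz":0,"rx":0,"ry":0,"rz":-0.7,"fingers":0},{"dx":1.26,"dy":-4.47,"dz":0,"rx":0,"ry":0,"rz":-0.7,"fingers":0},{"dx":1.26,"dy":-4.47,"dz":0,"rx":0,"ry":0,"rz":-0.7,"fingers":0},{"dx":1.26,"dy":-4.47,"dz":0,"rx":0,"ry":0,"rz":-0.7,"fingers":0},{"dx":1.26,"dy":-4.47,"dz":0,"rx":0,"ry":0,"rz":-0.7,"fingers":0}]'

```text
time: 32.2
tool_pos: [0.4744, -0.2433, 0.297]
tool_rot: [179.8, 0.1, -90.9]
contact_force: [0.5, 1.0, -1.9]
width: 0.0158
```

Call:
step_arm --deltas '[{"dx":1.26,"dy":-4.47,"dz":0,"rx":0,"ry":0,"rz":-0.7,"fingers":0},{"dx":1.26,"dy":-4.47,"dz":0,"rx":0,"ry":0,"rz":-0.7,"fingers":0},{"dx":1.26,"dy":-4.47,"dz":0,"rx":0,"ry":0,"rz":-0.7,"fingers":0},{"dx":1.26,"dy":-4.47,"dz":0,"rx":0,"ry":0,"rz":-0.5,"fingers":0},{"dx":0,"dy":0,"dz":0,"rx":0,"ry":0,"rz":0,"fingers":0},{"dx":0,"dy":0,"dz":0,"rx":0,"ry":0,"rz":0,"fingers":0},{"dx":0,"dy":0,"dz":0,"rx":0,"ry":0,"rz":0,"fingers":0},{"dx":0,"dy":0,"dz":0,"rx":0,"ry":0,"rz":0,"fingers":0}]'

```text
time: 33.0
tool_pos: [0.5253, -0.419, 0.3]
tool_rot: [180.0, 0.0, -93.4]
contact_force: [-1.2, -0.1, -1.4]
width: 0.0156
```

```bash
python3 - <<'E'
from h import *
cap('wrist','w23');s=arm.sense();print(s['tool_pos'],s['tool_rot'],s['contact_force'],s['width'])
E
```

```text
[ 0.52536685 -0.4190507   0.30046498] [-1.79984609e+02 -9.95740749e-03 -9.33609405e+01] [ 0.51648602 -0.12525435 -1.25922881] 0.01577854462104081
```

View pics/w23.png

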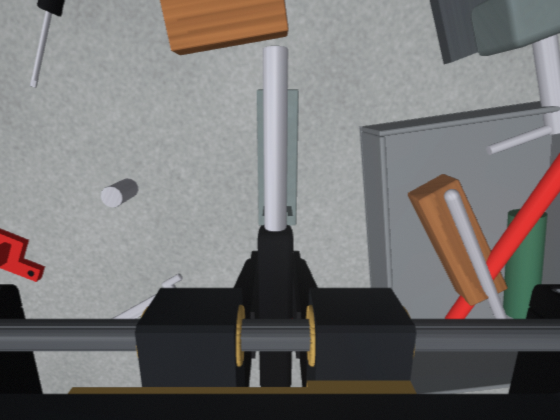

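Call:
step_arm --deltas '[{"dx":0.07,"dy":-0.22,"dz":-4,"rx":0,"ry":0,"rz":-0.15,"fingers":0},{"dx":0,"dy":0,"dz":-4.5,"rx":0,"ry":0,"rz":0,"fingers":0},{"dx":0,"dy":0,"dz":-4.5,"rx":0,"ry":0,"rz":0,"fingers":0},{"dx":0,"dy":0,"dz":-4.5,"rx":0,"ry":0,"rz":0,"fingers":0},{"dx":0,"dy":0,"dz":-4,"rx":0,"ry":0,"rz":0,"fingers":0},{"dx":0,"dy":0,"dz":-1.5,"rx":0,"ry":0,"rz":0,"fingers":0},{"dx":0,"dy":0,"dz":0,"rx":0,"ry":0,"rz":0,"fingers":0},{"dx":0,"dy":0,"dz":0,"rx":0,"ry":0,"rz":0,"fingers":0},{"dx":0,"dy":0,"dz":0,"rx":0,"ry":0,"rz":0,"fingers":0}]'

```text
time: 33.95
tool_pos: [0.5279, -0.424, 0.074]
tool_rot: [-179.7, -0.2, -93.6]
contact_force: [0.3, -0.5, -0.9]
width: 0.0154
```

```bash
python3 - <<'E'
from h import *
cap('wrist','w24');s=arm.sense();print(s['tool_pos'],s['tool_rot'],s['contact_force'],s['width'])
E
```

```text
[ 0.52778319 -0.42394551  0.07382902] [-179.74741441   -0.20898701  -93.5783787 ] [ 0.4730015  -0.40473074 -1.33135893] 0.015378347608501349
```

View pics/w24.png

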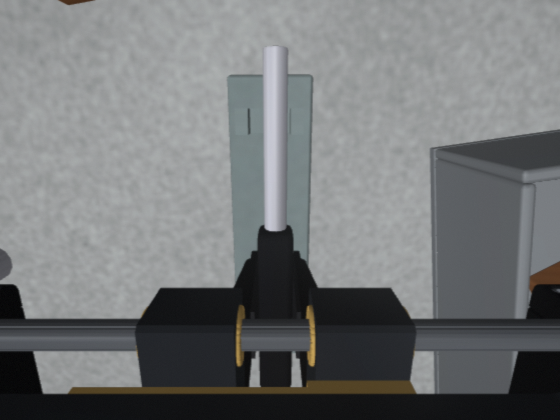

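Call:
step_arm --deltas '[{"dx":-0.15,"dy":0.25,"dz":0,"rx":0,"ry":0,"rz":0,"fingers":0},{"dx":0,"dy":0,"dz":0,"rx":0,"ry":0,"rz":0,"fingers":0},{"dx":0,"dy":0,"dz":-0.8,"rx":0,"ry":0,"rz":0,"fingers":0},{"dx":0,"dy":0,"dz":-0.8,"rx":0,"ry":0,"rz":0,"fingers":0},{"dx":0,"dy":0,"dz":-0.6,"rx":0,"ry":0,"rz":0,"fingers":0},{"dx":0,"dy":0,"dz":-0.4,"rx":0,"ry":0,"rz":0,"fingers":0},{"dx":0,"dy":0,"dz":0,"rx":0,"ry":0,"rz":0,"fingers":0},{"dx":0,"dy":0,"dz":0,"rx":0,"ry":0,"rz":0,"fingers":0}]'

```text
time: 34.8
tool_pos: [0.5244, -0.42, 0.0453]
tool_rot: [179.9, 0.0, -93.6]
contact_force: [-5.0, 3.4, 7.3]
width: 0.0155
```

```bash
python3 - <<'E'
from h import *
cap('wrist','w25');s=arm.sense();print(s['tool_pos'],s['tool_rot'],s['contact_force'],s['width'])
E
```

```text
[ 0.52435492 -0.41995034  0.04524357] [ 1.79925543e+02  4.36381082e-02 -9.35791621e+01] [-4.64178006  3.32366208  7.96845845] 0.015540354874555356
```

View pics/w25.png

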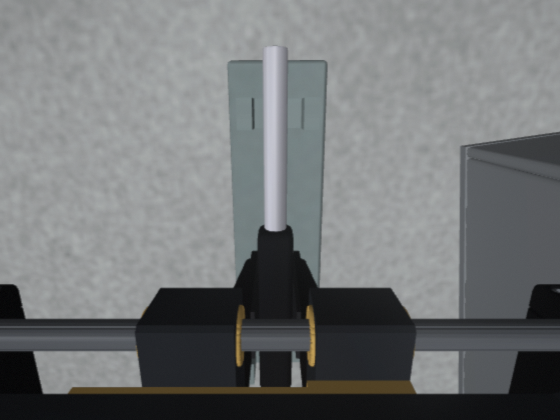

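Call:
step_arm --deltas '[{"dx":0,"dy":0,"dz":0.05,"rx":0,"ry":0,"rz":0,"fingers":0.45},{"dx":0,"dy":0,"dz":0,"rx":0,"ry":0,"rz":0,"fingers":0.45},{"dx":0,"dy":0,"dz":0,"rx":0,"ry":0,"rz":0,"fingers":0.45},{"dx":0,"dy":0,"dz":2,"rx":0,"ry":0,"rz":0,"fingers":0.45},{"dx":0,"dy":0,"dz":4,"rx":0,"ry":0,"rz":0,"fingers":0.45},{"dx":0,"dy":0,"dz":4.5,"rx":0,"ry":0,"rz":0,"fingers":0.45},{"dx":0,"dy":0,"dz":4.5,"rx":0,"ry":0,"rz":0,"fingers":0.45},{"dx":-3,"dy":0,"dz":4.5,"rx":0,"ry":0,"rz":0,"fingers":0.45},{"dx":-3,"dy":0,"dz":4,"rx":0,"ry":0,"rz":0,"fingers":0.45},{"dx":0,"dy":0,"dz":0,"rx":0,"ry":0,"rz":0,"fingers":0.45},{"dx":0,"dy":0,"dz":0,"rx":0,"ry":0,"rz":0,"fingers":0.45}]'

```text
time: 35.95
tool_pos: [0.4668, -0.4206, 0.278]
tool_rot: [-179.9, -0.1, -93.6]
contact_force: [0.2, -0.5, -1.2]
width: 0.0428
```

```bash
python3 - <<'E'
from h import *
cap('wrist','w26');cap('top','t26');cap('scene','s26');s=arm.sense();print(s['tool_pos'],s['tool_rot'],s['contact_force'],s['width'])
E
```

```text
[ 0.46665574 -0.41929253  0.2737242 ] [ 1.79845581e+02  1.53944005e-01 -9.35606141e+01] [0.55001083 0.73243672 0.0614289 ] 0.042494964030433575
```

View pics/w26.png

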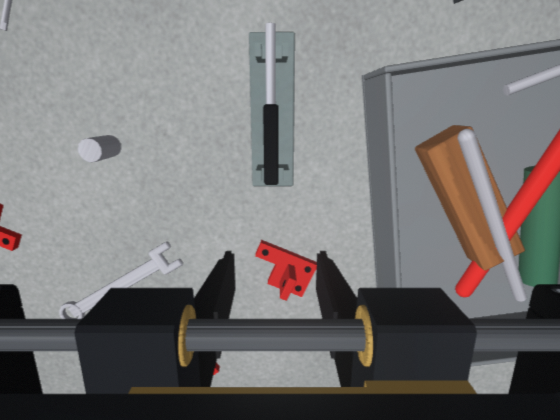

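View pics/s26.png

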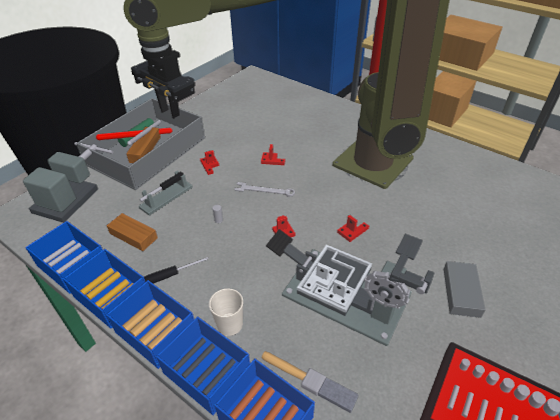

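View pics/t26.png

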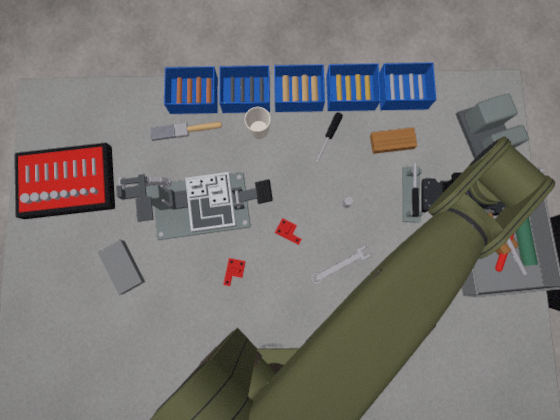

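```bash
python3 - <<'E'
from h import *
c=load('w26')
a=ray(c,271,185,.058);b=ray(c,271,104,.058);t=ray(c,269.5,24,.053);d=t-a
print(np.degrees(np.arctan2(d[1],d[0])),'ctr',(a+b)/2)
im=load('t26')['pixels'];cv2.imwrite('pics/t26c.png',cv2.resize(im[160:240,110:280],None,fx=4.5,fy=4.5,interpolation=cv2.INTER_CUBIC))
E
```

```text
-3.3466663405327424 ctr [ 0.51224872 -0.41912524  0.058     ]
```

View pics/t26c.png

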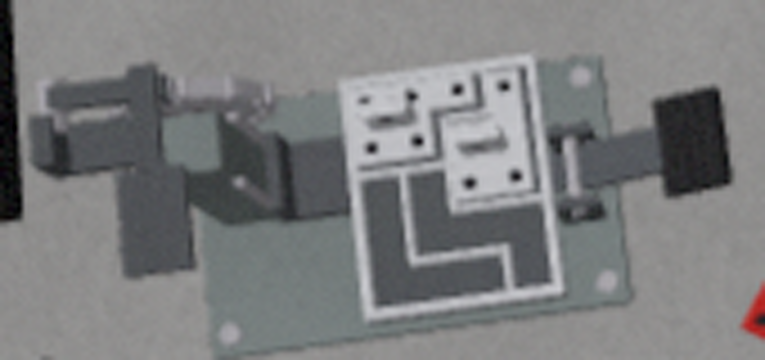

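The bar is within about 3 mm of where it started and points the same way. The tray is down, both brackets are home, the pedal is up and the pawl has dropped back.

```bash
python3 - <<'E'
from h import *
print(arm.sense()['time'],arm.hand_in())
E
```

```text
the job is handed in; nothing more can be done
36.1 None
```

The job is done and handed in at 36.1 s; no verdict was reported. Two plain aluminium brackets were on the bench, B and D; I left the red look-alikes alone.

- **Pedal:** I pressed it until the force at the wrist rose sharply, to 58 N, and took that as the stop. Let up again, the tray measured at loading height.
- **Brackets:** B and D each went into their own pocket. The pictures before and after the tray sank show both lying flat.
- **Release bar:** With it I held the pawl's tab up for about 2 s, and the tray sank right down. No finger came near the pawl or its tab.

**Last checks:** I saw the tray right down, the pedal up and the pawl dropped back. The bar lies in its cradle about 3 mm from where it started, pointing within 0.1° of its first direction. The other things on the bench look unmoved by eye; I did not measure them. The gripper was clear of everything.

No check failed. While the pawl was up, though, the wrist force showed no clear extra load from the tab, so the lift itself rests on the pictures.

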